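Load the incubator's clip tray with sample tubes

TASK

Pull the incubator's tray out to its stop and click every tube that lies on the bench pad into the pair of spring clips of its own size, so that the tubes lie in size order, thickest on the left, caps towards the tray's handle. Press each one fully home in both of its clips, then push the tray back in until it is shut, leaving the other things on the bench where they are.

Things in the scene. Friction and masses are not known exactly. Their poses are not given: they have to be found in the camera images.
- incubator: Low white bench incubator, a fixed housing 225 mm deep (x), 336 wide (y), 118 high, open at its front, with a slide-out tray. Origin: underside of the housing, middle of its front edge; x points into the housing (away from the robot), y to the left, z up. It stands turned by up to 5 degrees.
- tray (a joint): How far the tray is pulled out of the incubator, m: 0 shut, 0.175 at its stop; starts up to 0.03 ajar. It slides along the incubator's -x (towards the robot), stays where it is left, drag about 3 N.
- tray_deck (a point): Middle of the tray's steel deck, on its top, 32 mm above the bench; moves with the tray, axes as the incubator's. Deck 196 mm deep (x), 308 wide (y), with an 8 mm rim. At its front stands the tray's white panel: 328 mm wide, 12 thick, from 20 to 110 mm above the bench, its back flush with the housing's front edge when shut.
- tray_handle (a point): Middle of the tray's bar handle: a round horizontal bar about 10 mm thick, 120 mm long along the incubator's y, 35 mm in front of the panel and 100 mm above the bench (18 mm below the housing's top). It moves with the tray; its axes are those of the incubator.
- clip_rails (a point): Middle between the two rails that carry the clips, level with their tops (48 mm above the bench, 16 above the deck); moves with the tray. The rails run along y, 28 mm before and behind this point, each 12 mm wide, 276 long, 44 mm clear between them. Each clip pair has one clip on each rail, and its tube lies across both rails, along x.
- rail_front (a point): Middle of the front rail's top; the back rail's is 56 mm behind it. The clips: each is 10 mm wide with two sprung steel jaws (a pair's front and back jaws share a spring rod) and an outward lead-in on top. A tube pressed straight down springs both its clips open (about 10 N in all) and clicks in; home, the barrel rests on the rails and is held by the jaws. Between neighbouring tubes there are 34 mm of free space.
- clip_1 (a point): Clip pair 1 from the left (+y), for the thickest tube: where the middle of its axis lies when home, half-way between the two clips, 64 mm above the bench. Moves with the tray, axes as the incubator's. Fits a 32 mm barrel; lips 24 mm apart, lead-ins reaching 16 mm above this point.
- clip_2 (a point): Clip pair 2 from the left (+y), for the second thickest tube: where the middle of its axis lies when home, half-way between the two clips, 62 mm above the bench. Moves with the tray, axes as the incubator's. Fits a 28 mm barrel; lips 20 mm apart, lead-ins reaching 16 mm above this point.
- clip_3 (a point): Clip pair 3 from the left (+y), for the middle-sized tube: where the middle of its axis lies when home, half-way between the two clips, 60 mm above the bench. Moves with the tray, axes as the incubator's. Fits a 24 mm barrel; lips 16 mm apart, lead-ins reaching 15 mm above this point.
- clip_4 (a point): Clip pair 4 from the left (+y), for the second thinnest tube: where the middle of its axis lies when home, half-way between the two clips, 58 mm above the bench. Moves with the tray, axes as the incubator's. Fits a 20 mm barrel; lips 12 mm apart, lead-ins reaching 14 mm above this point.
- clip_5 (a point): Clip pair 5 from the left (+y), for the thinnest tube: where the middle of its axis lies when home, half-way between the two clips, 56 mm above the bench. Moves with the tray, axes as the incubator's. Fits a 16 mm barrel; lips 8 mm apart, lead-ins reaching 14 mm above this point.
- tube_1_mid (a point): The thickest amber glass tube, about 95 g (0.8 to 1.25 times that); this point is the middle of its barrel, on the axis. Axes: x along the tube towards the cap; may be rolled about x. Barrel diameter 32 mm, length 135 mm with its round bottom; black hexagonal screw cap 36 mm across flats, 22 mm long, beyond the barrel's +x end (67.5 mm from this point). Starts lying on the pad, cap roughly towards the robot. May be absent.
- tube_2_mid (a point): The second thickest amber glass tube, about 75 g (0.8 to 1.25 times that); this point is the middle of its barrel, on the axis. Axes: x along the tube towards the cap; may be rolled about x. Barrel diameter 28 mm, length 125 mm with its round bottom; black hexagonal screw cap 32 mm across flats, 20.5 mm long, beyond the barrel's +x end (62.5 mm from this point). Starts lying on the pad, cap roughly towards the robot. May be absent.
- tube_3_mid (a point): The middle-sized amber glass tube, about 58 g (0.8 to 1.25 times that); this point is the middle of its barrel, on the axis. Axes: x along the tube towards the cap; may be rolled about x. Barrel diameter 24 mm, length 115 mm with its round bottom; black hexagonal screw cap 28 mm across flats, 19 mm long, beyond the barrel's +x end (57.5 mm from this point). Starts lying on the pad, cap roughly towards the robot. May be absent.
- tube_4_mid (a point): The second thinnest amber glass tube, about 44 g (0.8 to 1.25 times that); this point is the middle of its barrel, on the axis. Axes: x along the tube towards the cap; may be rolled about x. Barrel diameter 20 mm, length 105 mm with its round bottom; black hexagonal screw cap 24 mm across flats, 17.5 mm long, beyond the barrel's +x end (52.5 mm from this point). Starts lying on the pad, cap roughly towards the robot. May be absent.
- tube_5_mid (a point): The thinnest amber glass tube, about 34 g (0.8 to 1.25 times that); this point is the middle of its barrel, on the axis. Axes: x along the tube towards the cap; may be rolled about x. Barrel diameter 16 mm, length 95 mm with its round bottom; black hexagonal screw cap 20 mm across flats, 16 mm long, beyond the barrel's +x end (47.5 mm from this point). Starts lying on the pad, cap roughly towards the robot. May be absent.
- pad: White paper bench pad on which the tubes lie, fixed, 360 x 360 mm, 3 mm thick; origin at the centre of its underside.
- tip_box: Bystander: green box of pipette tips, 122 x 87 mm, 63 high, origin at the centre of its underside.
- vortex_mixer: Bystander: blue vortex mixer, heavy, does not move; 120 mm deep (x), 100 wide (y), 90 high, with a round black cup, 56 mm in diameter, 30 mm higher. Origin at the centre of its underside.
There are look-alikes about, which are no part of the job. Leave any blue look-alike of the part that bears tube_1_mid alone. What is shaped like the part that bears tube_3_mid but purple is not meant.

How it is judged:
On the way, in this order (a step that is already met when the one before it is completed fails the run):
1. the tray is pulled out to its stop (value of joint tray above 0.17 m), for 0.2 s.
2. with the tray still out, every tube there is lies home in the clips of its own size, cap towards the handle (x of tube_1_mid in the frame of clip_1 between -0.01 and 0.01 m and y of tube_1_mid in the frame of clip_1 between -0.003 and 0.003 m and z of tube_1_mid in the frame of clip_1 between -0.0025 and 0.0025 m and angle between the x axis of tube_1_mid and the x axis of clip_1, either way round below 0.06 rad and x of tray_handle in the frame of tube_1_mid above 0 m and x of tube_2_mid in the frame of clip_2 between -0.01 and 0.01 m and y of tube_2_mid in the frame of clip_2 between -0.003 and 0.003 m and z of tube_2_mid in the frame of clip_2 between -0.0025 and 0.0025 m and angle between the x axis of tube_2_mid and the x axis of clip_2, either way round below 0.06 rad and x of tray_handle in the frame of tube_2_mid above 0 m and x of tube_3_mid in the frame of clip_3 between -0.01 and 0.01 m and y of tube_3_mid in the frame of clip_3 between -0.003 and 0.003 m and z of tube_3_mid in the frame of clip_3 between -0.0025 and 0.0025 m and angle between the x axis of tube_3_mid and the x axis of clip_3, either way round below 0.06 rad and x of tray_handle in the frame of tube_3_mid above 0 m and x of tube_4_mid in the frame of clip_4 between -0.01 and 0.01 m and y of tube_4_mid in the frame of clip_4 between -0.003 and 0.003 m and z of tube_4_mid in the frame of clip_4 between -0.0025 and 0.0025 m and angle between the x axis of tube_4_mid and the x axis of clip_4, either way round below 0.06 rad and x of tray_handle in the frame of tube_4_mid above 0 m and x of tube_5_mid in the frame of clip_5 between -0.01 and 0.01 m and y of tube_5_mid in the frame of clip_5 between -0.003 and 0.003 m and z of tube_5_mid in the frame of clip_5 between -0.0025 and 0.0025 m and angle between the x axis of tube_5_mid and the x axis of clip_5, either way round below 0.06 rad and x of tray_handle in the frame of tube_5_mid above 0 m and value of joint tray above 0.14 m), for 0.2 s.
At the end, for the whole second after the job is handed in: Every tube present lies home in the clip pair of its own size: its middle within 10 mm of the clip point along the tube, 3 mm sideways and 2.5 mm in height, axis within 0.06 rad of the clips', cap on the handle's side; and the tray is shut to within 5 mm (x of tube_1_mid in the frame of clip_1 between -0.01 and 0.01 m and y of tube_1_mid in the frame of clip_1 between -0.003 and 0.003 m and z of tube_1_mid in the frame of clip_1 between -0.0025 and 0.0025 m and angle between the x axis of tube_1_mid and the x axis of clip_1, either way round below 0.06 rad and x of tray_handle in the frame of tube_1_mid above 0 m and x of tube_2_mid in the frame of clip_2 between -0.01 and 0.01 m and y of tube_2_mid in the frame of clip_2 between -0.003 and 0.003 m and z of tube_2_mid in the frame of clip_2 between -0.0025 and 0.0025 m and angle between the x axis of tube_2_mid and the x axis of clip_2, either way round below 0.06 rad and x of tray_handle in the frame of tube_2_mid above 0 m and x of tube_3_mid in the frame of clip_3 between -0.01 and 0.01 m and y of tube_3_mid in the frame of clip_3 between -0.003 and 0.003 m and z of tube_3_mid in the frame of clip_3 between -0.0025 and 0.0025 m and angle between the x axis of tube_3_mid and the x axis of clip_3, either way round below 0.06 rad and x of tray_handle in the frame of tube_3_mid above 0 m and x of tube_4_mid in the frame of clip_4 between -0.01 and 0.01 m and y of tube_4_mid in the frame of clip_4 between -0.003 and 0.003 m and z of tube_4_mid in the frame of clip_4 between -0.0025 and 0.0025 m and angle between the x axis of tube_4_mid and the x axis of clip_4, either way round below 0.06 rad and x of tray_handle in the frame of tube_4_mid above 0 m and x of tube_5_mid in the frame of clip_5 between -0.01 and 0.01 m and y of tube_5_mid in the frame of clip_5 between -0.003 and 0.003 m and z of tube_5_mid in the frame of clip_5 between -0.0025 and 0.0025 m and angle between the x axis of tube_5_mid and the x axis of clip_5, either way round below 0.06 rad and x of tray_handle in the frame of tube_5_mid above 0 m and value of joint tray below 0.005 m); the robot touches nothing.
It fails at once if the tip box is shoved more than 30 mm or tipped over (distance of tip_box from where it was at the start of the episode above 0.03 m or angle between tip_box's own z axis and vertical above 0.6 rad).
Of tube_1, tube_2, tube_3, tube_4, tube_5 only 4 to 5 are there at a start; the rules pass over those that are not, and their reading is None.
At some moment in a run one of tube_1, tube_2, tube_3, tube_4, tube_5 may be knocked a few centimetres aside while the robot is not near it.
Once in a run the grip may slacken for a moment while it holds something.
It also fails if it takes over 210 s, if anything falls off the work surface, if the arm or the gripper's body presses on something with over 40 N, if the wrist force passes 120 N, or if a joint passes its speed limit or range.

ROBOT

A 7-joint arm with a two-finger parallel gripper is mounted at the origin on the work surface. World frame = base frame: x ahead of the robot, y to its left, z up, the work surface at z = 0. Lengths are in m, angles in rad, forces in N, time in s.
With the tool pointing down it reaches from about 0.4 to 0.85 m from the base axis. Payload 10.4 kg.
Tool frame: the origin (TCP) lies at the very end of the fingers, on their centre line; the grasp point (between the pads) lies 19 mm behind it; z points along the fingers, y is the direction in which the jaws open and shut (so a half turn about z gives the same grasp; the last joint's range is limited). The gripper opens to 85 mm and grips with 20 to 120 N. Pads are 22 mm wide; open, the fingers measure 114 mm over their backs; the gripper's body (76 mm by 85 mm) begins 54 mm behind the grasp point. The pads swing forward as they close: fully open they stand 13 mm farther back than shut.
Start: joints at [-1.231, 0.332, -0.065, 1.46, 0.022, 1.35, -0.088], TCP at [0.222, 0.584, 0.231] pointing down, gripper open.
Joint ranges: [-2.6, 2.6], [-0.5, 2.12], [-1.47, 1.34], [0.16, 2.42], [-1.27, 4.41], [0.06, 2.06], [-2.6, 2.6]. Speed limits (rad/s): [2.22, 2.22, 2.79, 2.79, 3.14, 3.14, 3.14].

INTERFACE

Orientations are given as a 3x3 rotation matrix whose columns are the frame's x, y, z axes.
In Python, from workcell import readout, cams, bot gives the robot as it stands.
- The arm moves only by the tool step_arm, never from a script. Its argument "motion" is a list that holds one entry, the list of rows, each a list of 7 numbers: the shift along the world's x, y, z in m, then the turn, a rotation vector about the world's x, y, z in degrees, then the closure, from -1 (fully open) to 1 (shut). In form: [[[x, y, z, rx, ry, rz, fingers], ...]]. A call has 1 to 12 rows; each row shifts and turns the commanded pose from where the row before left it; what a row does not reach is not made up. A row lasts 1/10 s, in which the tool goes at most 50 mm and 8.59 degrees, less where a joint would pass 70% of its speed; a pose out of reach is approached as far as the arm can. A call is refused whole if a number of a shift passes 0.05 or a number of a turn 8.59, either way. A call with a gripper value outside its range is refused whole. The fingers move at their own pace and stop on an object; "grip_force" is the grip in N (left out, the last holds). Time passes only in rows, so rows that do not move let the fingers close. It gives the time, the measured TCP pose, the force and the opening at its end, in the units of the state.
- readout.observe(): the state, without advancing time (a new reading comes with each control period).
- cams.camera(name): name is "scene" or "top" or "wrist"; returns a dict with "pixels" (384x512x3 uint8, red, green, blue), "fx", "fy", "cx", "cy" (pixels), "extrinsics" (4x4, takes a point from camera to world coordinates). Camera axes: x right, y down, z forward; pixel columns grow to the right and rows downward; lengths in m; the calibration is good to about 2 mm. A picture is of the moment at which its call begins. There is no depth.
- bot.finish_job(): hands the job in, once; it reports no verdict.
The state is a dict: "clock": time; "joints": joint angles; "joint_vel": joint speeds; "effort": joint torques, N m; "position": TCP position; "orientation": TCP orientation; "wrist_force": force on the tool from outside, world axes, zero at the start; "wrist_torque": the same for the moment, N m; "grip_width": opening from 0.0 (shut) to 1.0 (fully open).
Only numpy, scipy, OpenCV 4.12 (cv2) and the standard library are available. Lean on these libraries where they do the work, as an engineer would, in place of code of your own. Each camera call takes 0.05 s, during which the arm holds its last target. There are 200 camera calls.

## Working session

There is one attempt and no reset: what is moved stays moved. The work goes in short steps, Python scripts to look and compute and a tool call to move; the robot and the scene stay as the last step left them, time stands still between calls to the robot, and variables do not carry over. Pictures are saved under pics/ and viewed, about 12 in all and at most 16, crops included, and the job is handed in when it is done.

Besides the shell and the picture viewer there is one more tool, called after "Emit:" as name(argument=value, ...), one argument or row to a line, values as JSON. step_arm: Moves the arm, as the interface text tells. Its arguments: {"type":"object","properties":{"motion":{"type":"array"},"grip_force":{"type":"number"}},"required":["motion"]}

```bash
ls; mkdir -p pics
python3 - <<'E'
from workcell import readout,cams,bot
import cv2,numpy as np
s=readout.observe(); print(s)
for n in ['top','scene']:
    c=cams.camera(n); cv2.imwrite(f'pics/{n}0.png',c['pixels'][...,::-1]); np.savez(f'{n}0.npz',**c)
    print(n,c['fx'],c['cx'],c['cy'],np.round(c['extrinsics'],4).tolist())
a=cv2.imread('pics/top0.png')
cv2.imwrite('pics/v1.png',cv2.resize(a,(800,600),interpolation=cv2.INTER_CUBIC))
E
```

```text
pics
{'clock': 0.0, 'joints': array([-1.23060731,  0.33285755, -0.06468133,  1.46096639,  0.02160481,
        1.34989333, -0.08848555]), 'joint_vel': array([-6.75173056e-04,  1.93379765e-03, -1.54996791e-03, -1.81687569e-03,
        5.62373683e-04,  7.97952003e-05, -2.07548848e-03]), 'effort': array([ 4.09346258e-04, -6.25444293e+01,  4.93446412e-02, -3.91611242e+01,
        1.62031059e-02,  9.70741734e-03, -4.95814299e-05]), 'position': array([0.22168317, 0.58395345, 0.23051286]), 'orientation': array([[-9.34917578e-01,  3.54864670e-01, -4.33248425e-04],
       [ 3.54864925e-01,  9.34916590e-01, -1.36183993e-03],
       [-7.82177366e-05, -1.42695276e-03, -9.99998979e-01]]), 'wrist_force': array([ 0.35288378, -0.05045388,  0.49056511]), 'wrist_torque': array([-0.02507966,  0.01691564, -0.00956354]), 'grip_width': 1.0027540119720493}
top 347.21203722809764 260.1380545221955 188.08899854537034 [[-0.0289, -0.988, 0.1517, 0.328], [-0.9996, 0.0298, 0.0035, 0.0902], [-0.0079, -0.1515, -0.9884, 1.035], [0.0, 0.0, 0.0, 1.0]]
scene 485.63036018621983 256.2897415022825 189.10542627200422 [[-0.8264, 0.3676, -0.4264, 1.2056], [0.5629, 0.5549, -0.6125, 1.1461], [0.0115, -0.7463, -0.6655, 1.2108], [0.0, 0.0, 0.0, 1.0]]
```

View pics/v1.png

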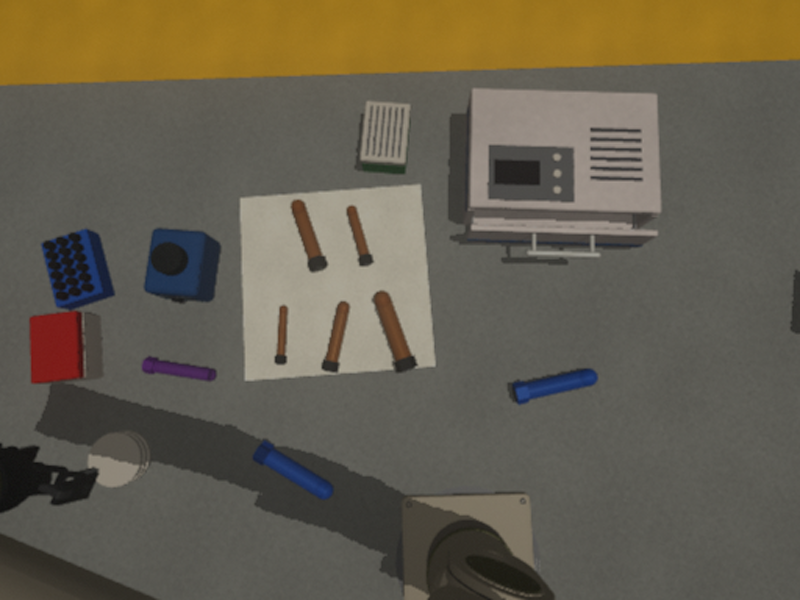

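View pics/scene0.png

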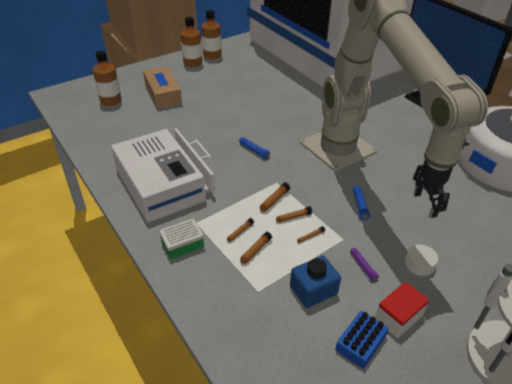

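The top view shows five amber tubes on the pad and an ajar tray at the right, with blue and purple look-alikes elsewhere. The handle bar is at about (507–600, 252) in the enlarged view. Next I'll measure the tubes and the incubator.

```bash
cat > h.py <<'E'
import numpy as np,cv2
from workcell import readout,cams,bot
from scipy.spatial.transform import Rotation as R
def cast(c,px,z):
    px=np.atleast_2d(np.asarray(px,float)); E=c['extrinsics']
    d=np.c_[(px[:,0]-c['cx'])/c['fx'],(px[:,1]-c['cy'])/c['fy'],np.ones(len(px))]@E[:3,:3].T
    o=E[:3,3]; return o+d*((z-o[2])/d[:,2])[:,None]
def proj(c,P):
    E=c['extrinsics']; q=(np.atleast_2d(P)-E[:3,3])@E[:3,:3]
    return np.c_[q[:,0]/q[:,2]*c['fx']+c['cx'],q[:,1]/q[:,2]*c['fy']+c['cy']]
def amber(c):
    h=cv2.cvtColor(c['pixels'],cv2.COLOR_RGB2HSV)
    m=cv2.inRange(h,(4,90,40),(17,255,255))
    return m
def tubes(c,zf=0.012,amin=60):
    """axis line of amber blobs cast at height zf: (centre, dir, length, width, area)"""
    n,l,st,ce=cv2.connectedComponentsWithStats(amber(c)); out=[]
    for i in range(1,n):
        if st[i,4]<amin: continue
        cs,_=cv2.findContours((l==i).astype(np.uint8),cv2.RETR_EXTERNAL,cv2.CHAIN_APPROX_NONE)
        p=np.argwhere(l==i)[:,::-1]
        w=cast(c,p,zf)[:,:2]; m=w.mean(0); e,v=np.linalg.eigh(np.cov((w-m).T)); d=v[:,1]
        if d[0]>0: d=-d   # towards robot
        out.append((m,d,np.sqrt(12*e[1]),np.sqrt(12*e[0]),st[i,4],ce[i]))
    return out
E
python3 - <<'E'
from h import *
for n in ['top','scene']:
    c=dict(np.load(f'{n}0.npz')); print(n)
    for t in tubes(c):
        if 0.2<t[0][0]<0.9: print([np.round(x,4).tolist() for x in t], 'ang',np.degrees(np.arctan2(t[1][1],t[1][0])).round(1))
c=dict(np.load('top0.npz')); k=512/800
for nm,pts,z in [('top corners BL BR FR FL',[(471,89),(657,95),(660,212),(466,209)],.118),('handle ends',[(505,252),(600,254)],.1)]:
    print(nm,cast(c,np.array(pts)*k,z).round(3).tolist())
a=cv2.imread('pics/top0.png')[40:180,280:440]
cv2.imwrite('pics/v3.png',cv2.resize(a,(800,700),interpolation=cv2.INTER_CUBIC)[:600])
E
```

```text
top
[[0.6197, 0.2876], [-0.9506, -0.3104], 0.1188, 0.0253, 317, [195.1956, 146.2587]] ang -161.9
[[0.6143, 0.1871], [-0.965, -0.2621], 0.0999, 0.0172, 181, [228.2155, 146.9779]] ang -164.8
[[0.425, 0.1245], [-0.9495, -0.3137], 0.1314, 0.0292, 441, [250.3583, 208.5261]] ang -161.7
[[0.4165, 0.227], [-0.9743, 0.2252], 0.1123, 0.0212, 276, [215.6884, 212.3913]] ang 167.0
[[0.4231, 0.3321], [-0.999, 0.0448], 0.0914, 0.0133, 140, [180.1857, 211.2143]] ang 177.4
scene
[[0.4036, -0.8103], [-0.2555, -0.9668], 0.3698, 0.1419, 933, [162.4909, 88.5541]] ang -104.8
[[0.6526, -0.8447], [-0.9541, 0.2996], 0.0921, 0.0816, 172, [110.3023, 100.0233]] ang 162.6
[[0.4137, 0.1168], [-0.937, -0.3492], 0.1516, 0.032, 250, [273.068, 198.112]] ang -159.6
[[0.4096, 0.2245], [-0.9812, 0.1931], 0.1213, 0.027, 186, [292.0108, 214.9946]] ang 168.9
[[0.6061, 0.1844], [-0.962, -0.273], 0.113, 0.0189, 136, [238.5956, 230.7353]] ang -164.2
[[0.4169, 0.333], [-0.9998, 0.0177], 0.0998, 0.0152, 97, [309.9278, 234.8144]] ang 179.0
[[0.6081, 0.2806], [-0.9404, -0.34], 0.1351, 0.0278, 271, [254.0, 248.9557]] ang -160.1
top corners BL BR FR FL [[0.841, -0.034, 0.118], [0.818, -0.369, 0.118], [0.6, -0.353, 0.118], [0.616, -0.015, 0.118]]
handle ends [[0.541, -0.082, 0.1], [0.532, -0.249, 0.1]]
```

View pics/v3.png

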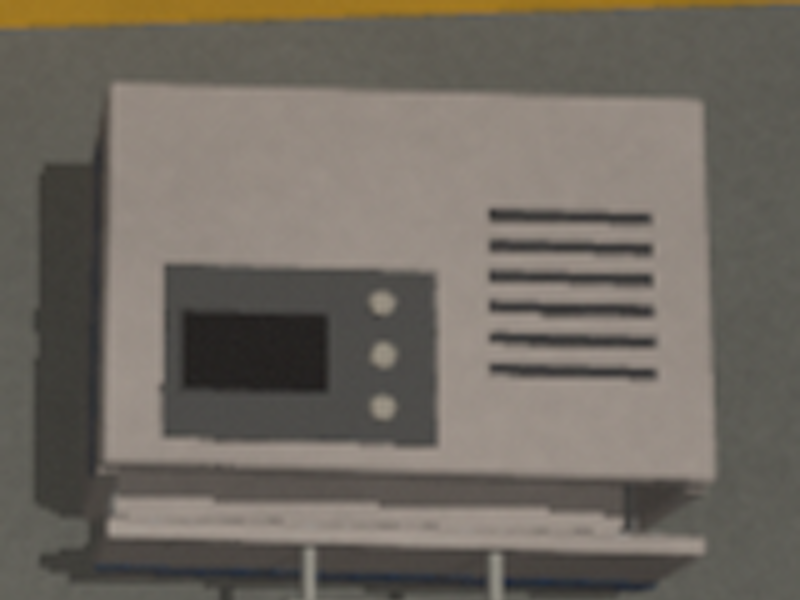

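The tubes are identified by size, and the incubator yaw is about -3.8°. The handle is near (0.536, -0.189), with the tray about 25 mm ajar. Next I move above the handle.

Emit:
step_arm(
  motion=[
    [[0.022, -0.032, 0, 0, 0, -3, -0.5], [0.022, -0.032, 0, 0, 0, -3, -0.5], [0.022, -0.032, 0, 0, 0, -3, -0.5], [0.022, -0.032, 0, 0, 0, -3, -0.5], [0.022, -0.032, 0, 0, 0, -3, -0.5], [0.022, -0.032, 0, 0, 0, -3, -0.5], [0.022, -0.032, 0, 0, 0, -3, -0.5], [0.022, -0.032, 0, 0, 0, -3, -0.5], [0.022, -0.032, 0, 0, 0, -3, -0.5], [0.022, -0.032, 0, 0, 0, -3, -0.5], [0.022, -0.032, 0, 0, 0, -3, -0.5], [0.022, -0.032, 0, 0, 0, -3, -0.5]],
  ],
)

```text
clock: 1.3
position: [0.4863, 0.1988, 0.2312]
orientation: [[-0.546, 0.838, -0.0], [0.838, 0.546, -0.0], [0.0, -0.0, -1.0]]
wrist_force: [0.6, 0.7, 0.7]
grip_width: 0.748
```

Emit:
step_arm(
  motion=[
    [[0.004, -0.032, 0, 0, 0, -3, 0.2], [0.004, -0.032, 0, 0, 0, -3, 0.2], [0.004, -0.032, 0, 0, 0, -3, 0.2], [0.004, -0.032, 0, 0, 0, -3, 0.2], [0.004, -0.032, 0, 0, 0, -3, 0.2], [0.004, -0.032, 0, 0, 0, -3, 0.2], [0.004, -0.032, 0, 0, 0, -3, 0.2], [0.004, -0.032, 0, 0, 0, -3, 0.2], [0.004, -0.032, 0, 0, 0, -3, 0.2], [0.004, -0.032, 0, 0, 0, -3, 0.2], [0.004, -0.032, 0, 0, 0, -3, 0.2], [0, 0, 0, 0, 0, 0, 0.2]],
  ],
)

```text
clock: 2.5
position: [0.529, -0.1565, 0.2312]
orientation: [[0.004, 1.0, -0.0], [1.0, -0.004, -0.002], [-0.002, -0.0, -1.0]]
wrist_force: [-0.4, 0.3, 0.2]
grip_width: 0.401
```

Run:
```python
from h import *
s=readout.observe(); print(s['clock'],s['position'],s['orientation'].round(3).tolist(),s['grip_width'],s['joints'].round(2))
c=cams.camera('wrist'); cv2.imwrite('pics/w1.png',c['pixels'][...,::-1]); np.savez('w1.npz',**c)
print(c['fx'],c['extrinsics'].round(3).tolist())
```

```text
2.5 [ 0.5289525  -0.15653473  0.23119635] [[0.004, 1.0, -0.0], [1.0, -0.004, -0.002], [-0.002, -0.0, -1.0]] 0.400886156793475 [-0.36  0.18  0.64  1.69 -0.11  1.31  0.3 ]
336.6394733355213 [[1.0, -0.003, -0.002, 0.53], [-0.003, -0.964, -0.265, -0.089], [-0.001, 0.265, -0.964, 0.375], [0.0, 0.0, 0.0, 1.0]]
```

View pics/w1.png

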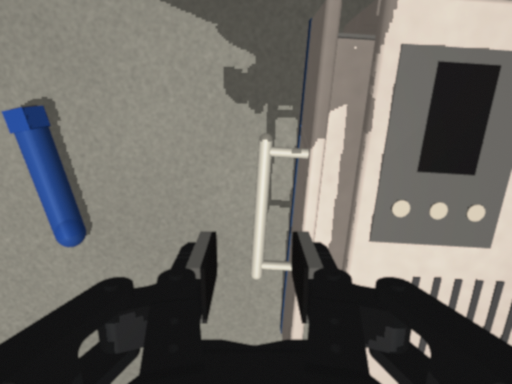

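The wrist view shows the bar from (266,142) to (257,277), the panel behind it and the pocket open.

Run:
```python
from h import *
c=dict(np.load('w1.npz'))
p=cast(c,[(266,142),(257,277)],.1); print(p, p.mean(0), np.degrees(np.arctan2(*(p[0]-p[1])[:2])), np.linalg.norm(p[0]-p[1]))
print('panel front edge(z.11)',cast(c,[(319,60),(296,320)],.11))
```

```text
[[ 0.53925471 -0.12325216  0.1       ]
 [ 0.53181342 -0.24578937  0.1       ]] [ 0.53553407 -0.18452077  0.1       ] 3.475122316887604 0.12276294600348887
panel front edge(z.11) [[ 0.57759772 -0.06188801  0.11      ]
 [ 0.56725776 -0.2839056   0.11      ]]
```

Emit:
step_arm(
  motion=[
    [[0.0065, -0.028, 0, 0, 0, -3.3, 0.2], [0, 0, -0.03, 0, 0, 0, 0.2], [0, 0, -0.03, 0, 0, 0, 0.2], [0, 0, -0.03, 0, 0, 0, 0.2], [0, 0, -0.03, 0, 0, 0, 0.2], [0, 0, -0.026, 0, 0, 0, 0.2], [0, 0, 0, 0, 0, 0, 0.2], [0, 0, 0, 0, 0, 0, 1], [0, 0, 0, 0, 0, 0, 1], [0, 0, 0, 0, 0, 0, 1], [0, 0, 0, 0, 0, 0, 1]],
  ],
  grip_force=40,
)

```text
clock: 3.65
position: [0.5369, -0.1793, 0.0865]
orientation: [[0.054, 0.999, 0.002], [0.999, -0.054, 0.001], [0.001, 0.002, -1.0]]
wrist_force: [-2.8, 4.3, 6.8]
grip_width: 0.108
```

Emit:
step_arm(
  motion=[
    [[-0.014, 0.001, 0, 0, 0, 0, 1], [-0.014, 0.001, 0, 0, 0, 0, 1], [-0.014, 0.001, 0, 0, 0, 0, 1], [-0.014, 0.001, 0, 0, 0, 0, 1], [-0.014, 0.001, 0, 0, 0, 0, 1], [-0.014, 0.001, 0, 0, 0, 0, 1], [-0.014, 0.001, 0, 0, 0, 0, 1], [-0.014, 0.001, 0, 0, 0, 0, 1], [-0.014, 0.001, 0, 0, 0, 0, 1], [-0.014, 0.001, 0, 0, 0, 0, 1], [0, 0, 0, 0, 0, 0, 1]],
  ],
)

```text
clock: 4.75
position: [0.3961, -0.17, 0.0865]
orientation: [[0.055, 0.998, 0.003], [0.998, -0.055, 0.001], [0.001, 0.002, -1.0]]
wrist_force: [-2.5, -1.3, 6.5]
grip_width: 0.108
```

Emit:
step_arm(
  motion=[
    [[-0.004, 0, 0, 0, 0, 0, 1], [-0.004, 0, 0, 0, 0, 0, 1], [-0.004, 0, 0, 0, 0, 0, 1], [0, 0, 0, 0, 0, 0, 1]],
  ],
)

```text
clock: 5.15
position: [0.3875, -0.1695, 0.0866]
orientation: [[0.053, 0.999, 0.008], [0.999, -0.053, -0.001], [-0.0, 0.008, -1.0]]
wrist_force: [13.2, 2.0, -5.3]
grip_width: 0.111
```

Emit:
step_arm(
  motion=[
    [[0.002, 0, 0, 0, 0, 0, 0.2], [0, 0, 0, 0, 0, 0, 0.2], [0, 0, 0, 0, 0, 0, 0.2], [0, 0, 0.04, 0, 0, 0, 0.2], [0, 0, 0.04, 0, 0, 0, 0.2], [0, 0, 0.04, 0, 0, 0, 0.2], [0.03, 0, 0.03, 0, 0, 0, 0.2], [0.03, 0.01, 0.03, 0, 0, 0, 0], [0.03, 0.01, 0.02, 0, 0, 0, -0.4], [0.03, 0.01, 0, 0, 0, 0, -0.4], [0, 0, 0, 0, 0, 0, -0.4], [0, 0, 0, 0, 0, 0, -0.4]],
  ],
)

```text
clock: 6.35
position: [0.506, -0.1398, 0.2846]
orientation: [[0.054, 0.999, -0.002], [0.999, -0.054, -0.001], [-0.001, -0.002, -1.0]]
wrist_force: [-1.1, -0.5, -1.1]
grip_width: 0.698
```

Run:
```python
from h import *
s=readout.observe(); print(s['clock'],s['position'],s['grip_width'])
c=cams.camera('wrist'); np.savez('w2.npz',**c); t=cams.camera('top'); np.savez('top1.npz',**t)
cv2.imwrite('pics/w2.png',cv2.resize(c['pixels'][...,::-1],(800,600),interpolation=cv2.INTER_CUBIC))
```

```text
6.35 [ 0.50599678 -0.13982392  0.28457141] 0.697743765985446
```

View pics/w2.png

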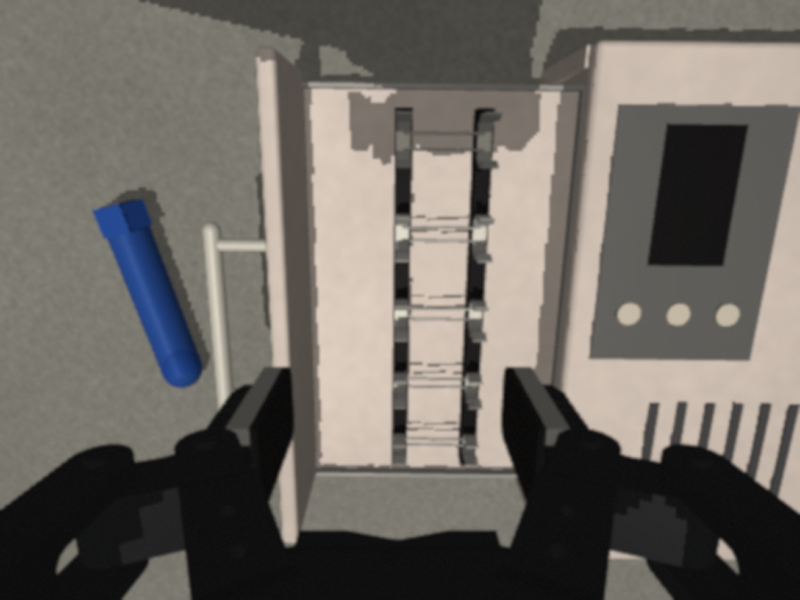

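The wrist view of the open tray shows all five clip pairs, with the front rail from (404,108) to (400,462) and the back rail from (485,108) to (468,464). I'll fit the frame from the rail edges and overlay the predicted clips.

```bash
cat > fit.py <<'E'
from h import *
c=dict(np.load('w2.npz')); k=512/800
g=cv2.cvtColor(c['pixels'],cv2.COLOR_RGB2GRAY).astype(float)
res={}
for nm,(xa,xb,ya,yb) in dict(front=(385,420,112,462),back=(452,500,112,462)).items():
    P=[]
    for v in range(int(ya*k),int(yb*k)):
        row=g[v,int(xa*k):int(xb*k)]; d=np.where(row<75)[0]
        if 8<=len(d)<=13 and d[-1]-d[0]+1==len(d): P.append((int(xa*k)+d.mean(),v,len(d)))
    P=np.array(P); w=cast(c,P[:,:2],.048)[:,:2]
    f=np.polyfit(w[:,1],w[:,0],1); r=w[:,0]-np.polyval(f,w[:,1]); q=abs(r)<.0015; f=np.polyfit(w[q,1],w[q,0],1)
    res[nm]=f; print(nm,f,len(P),q.sum(),'yaw',-np.degrees(np.arctan(f[0])).round(2),P[:,2].mean())
# rail ends (y)
for nm,pt in dict(fl=(404,108),fr=(400,462),bl=(484,109),br=(468,464)).items(): print(nm,cast(c,np.array(pt)*k,.048).round(4))
# deck corners inner/outer z=.032..040
E
python3 fit.py
```

```text
front [0.06299976 0.51803449] 96 96 yaw -3.6 8.84375
back [0.06422854 0.57300387] 98 97 yaw -3.67 10.275510204081632
fl [[ 0.5159 -0.0423  0.048 ]]
fr [[ 0.4991 -0.3153  0.048 ]]
bl [[ 0.5703 -0.0458  0.048 ]]
br [[ 0.5547 -0.32    0.048 ]]
```

```bash
cat >> h.py <<'E'
RAIL=np.array([0.534,-0.1809]); YAW=np.radians(-3.64)
OFF=[.112,.048,-.012,-.068,-.120]; AX=[.064,.062,.060,.058,.056]; DIA=[.032,.028,.024,.020,.016]; LIP=[.024,.020,.016,.012,.008]
ex=np.array([np.cos(YAW),np.sin(YAW)]); ey=np.array([-np.sin(YAW),np.cos(YAW)])
def tr(x,y,z): return np.r_[RAIL+x*ex+y*ey,z]
E
python3 - <<'E'
from h import *
c=dict(np.load('w2.npz')); x0,y0,s=200,50,5
a=c['pixels'][50:310,190:340,::-1]; S=2.3*1.3
a=cv2.resize(c['pixels'][60:260,200:335,::-1].copy(),None,fx=4,fy=4,interpolation=cv2.INTER_CUBIC)[:800]
def P(p): q=(proj(c,p)[0]-[200,60]+.5)*4; return tuple(int(v) for v in q)
for i in range(5):
    for x in (-.028,.028):
        for yy in (-1,1):
            p=tr(x,OFF[i]+yy*LIP[i]/2,AX[i]+np.sqrt((DIA[i]/2)**2-(LIP[i]/2)**2)); cv2.circle(a,P(p),3,(0,0,255),-1)
        cv2.circle(a,P(tr(x,OFF[i],.048)),3,(0,255,0),-1)
for x in(-.034,-.022,.022,.034): cv2.line(a,P(tr(x,.138,.048)),P(tr(x,-.138,.048)),(255,100,0),1)
cv2.imwrite('pics/v5.png',cv2.resize(a,None,fx=.75,fy=.75,interpolation=cv2.INTER_AREA)); print(a.shape)
E
```

```text
(800, 540, 3)
```

View pics/v5.png

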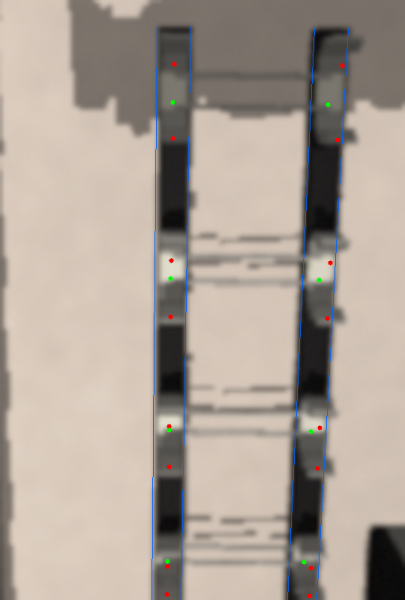

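The rails agree with the overlay, but the jaws suggest the clip layout is shifted a few mm towards +y. I'll look straight down on the clips to settle it.

Emit:
step_arm(
  motion=[
    [[0.01, -0.025, -0.015, 0, 0, 0, -0.4], [0.01, -0.025, -0.015, 0, 0, 0, -0.4], [0.005, -0.025, -0.015, 0, 0, 0, -0.4], [0, -0.025, -0.01, 0, 0, 0, -0.4], [0, 0, 0, 0, 0, 0, -0.4], [0, 0, 0, 0, 0, 0, -0.4]],
  ],
)

```text
clock: 7.05
position: [0.5303, -0.2404, 0.2304]
orientation: [[0.056, 0.998, -0.0], [0.998, -0.056, 0.0], [0.0, -0.0, -1.0]]
wrist_force: [1.5, 0.3, 0.4]
grip_width: 0.697
```

Run:
```python
from h import *
c=cams.camera('wrist'); np.savez('w3.npz',**c); print(c['extrinsics'].round(3).tolist())
q=[proj(c,tr(0,o,.055))[0].round() for o in OFF]; print(q)
a=c['pixels'][:,:,::-1]; u=int(q[1][0]); x0=u-55
b=cv2.resize(a[0:190,x0:x0+130],None,fx=4,fy=4,interpolation=cv2.INTER_CUBIC)
def P(p): r=(proj(c,p)[0]-[x0,0]+.5)*4; return tuple(int(v) for v in r)
for i in range(5):
  for d,col in((0,(0,255,0)),(.004,(0,0,255))): cv2.line(b,P(tr(-.05,OFF[i]+d,.055)),P(tr(-.038,OFF[i]+d,.055)),col,1); 
for y in(.138,-.138): cv2.line(b,P(tr(-.05,y,.048)),P(tr(.05,y,.048)),(255,0,0),1)
b=cv2.resize(b,None,fx=.78,fy=.78,interpolation=cv2.INTER_AREA); print(b.shape); cv2.imwrite('pics/v6.png',b)
```

```text
[[0.998, -0.053, -0.015, 0.535], [-0.055, -0.963, -0.262, -0.173], [-0.001, 0.263, -0.965, 0.374], [0.0, 0.0, 0.0, 1.0]]
[array([255., -30.]), array([254.,  52.]), array([254., 121.]), array([253., 180.]), array([253., 230.])]
(593, 406, 3)
```

View pics/v6.png

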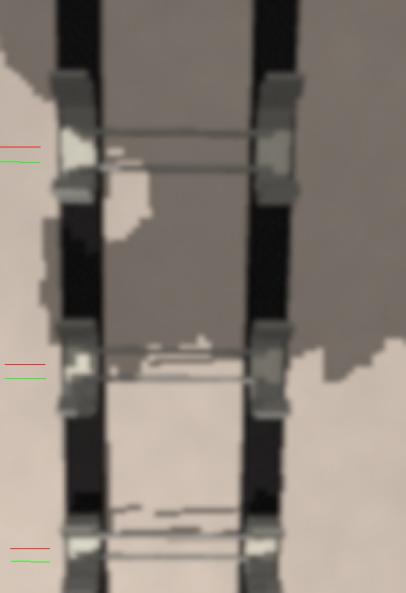

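Seen straight down, the clip centres match a symmetric layout (±116, 52, -8, -64 mm), so I'm adopting that. Next I fly over the pad and measure all the tubes at close range. I also check the rails against the top camera.

Emit:
step_arm(
  motion=[
    [[0, 0.02, 0.04, 0, 0, 0, -0.4], [0, 0.04, 0.04, 0, 0, 0, -0.4], [0, 0.04, 0.02, 0, 0, 0, -0.4], [0, 0.04, 0, 0, 0, 0, -0.4], [0, 0.04, 0, 0, 0, 0, -0.4], [0, 0.04, 0, 0, 0, 0, -0.4], [0, 0.04, 0, 0, 0, 0, -0.4], [0, 0.04, 0, 0, 0, 0, -0.4], [0, 0.04, 0, 0, 0, 0, -0.4], [0, 0.04, 0, 0, 0, 0, -0.4], [0, 0.04, 0, 0, 0, 0, -0.4], [0, 0.04, 0, 0, 0, 0, -0.4]],
  ],
)

```text
clock: 8.3
position: [0.5303, 0.2182, 0.3267]
orientation: [[0.052, 0.999, 0.001], [0.999, -0.052, 0.001], [0.001, 0.001, -1.0]]
wrist_force: [0.7, 0.5, 0.6]
grip_width: 0.698
```

Emit:
step_arm(
  motion=[
    [[0, 0, 0, 0, 0, 0, -0.4], [0, 0, 0, 0, 0, 0, -0.4]],
  ],
)

```text
clock: 8.5
position: [0.5305, 0.2171, 0.3261]
orientation: [[0.051, 0.999, 0.0], [0.999, -0.051, 0.0], [0.0, 0.0, -1.0]]
wrist_force: [0.1, -0.4, -0.3]
grip_width: 0.704
```

```bash
cat >> h.py <<'E'
OFF=[.116,.052,-.008,-.064,-.116]
HZ=[.003+d/2 for d in DIA]
def report(c):
    for t in tubes(c):
        if .2<t[0][0]<.85 and -.05<t[0][1]<.5:
            i=int(np.argmin([abs(t[2]-(.135-.01*k)*.97) for k in range(5)]))
            t2=min(tubes(c,HZ[i]),key=lambda q:np.hypot(*(q[5]-t[5])))
            print('tube',i+1,t2[0].round(4),'L %.3f W %.3f'%(t2[2],t2[3]),'capdir %.1f'%np.degrees(np.arctan2(t2[1][1],t2[1][0])))
E
python3 - <<'E'
from h import *
s=readout.observe(); print(s['position'])
c=cams.camera('wrist'); np.savez('w4.npz',**c); cv2.imwrite('pics/w4.png',c['pixels'][...,::-1]); print('wrist'); report(c)
t=cams.camera('top'); np.savez('top2.npz',**t); print('top'); report(t)
a=t['pixels'][...,::-1][90:210,290:430].copy(); b=cv2.resize(a,None,fx=5,fy=5,interpolation=cv2.INTER_CUBIC)
def P(p): r=(proj(t,p)[0]-[290,90]+.5)*5; return tuple(int(v) for v in r)
for x in(-.034,-.022,.022,.034): cv2.line(b,P(tr(x,.138,.048)),P(tr(x,-.138,.048)),(255,0,0),1)
for i in range(5): cv2.circle(b,P(tr(-.028,OFF[i],.048)),3,(0,255,0),-1)
cv2.imwrite('pics/v7.png',b)
E
```

```text
[0.53048531 0.2171141  0.32611046]
wrist
tube 4 [0.4212 0.3329] L 0.098 W 0.015 capdir 177.8
tube 2 [0.6165 0.2871] L 0.123 W 0.026 capdir -161.7
tube 2 [0.4139 0.2277] L 0.117 W 0.023 capdir 167.5
tube 4 [0.6116 0.1871] L 0.104 W 0.019 capdir -164.9
tube 1 [0.4219 0.1239] L 0.140 W 0.031 capdir -161.0
top
```

View pics/v7.png

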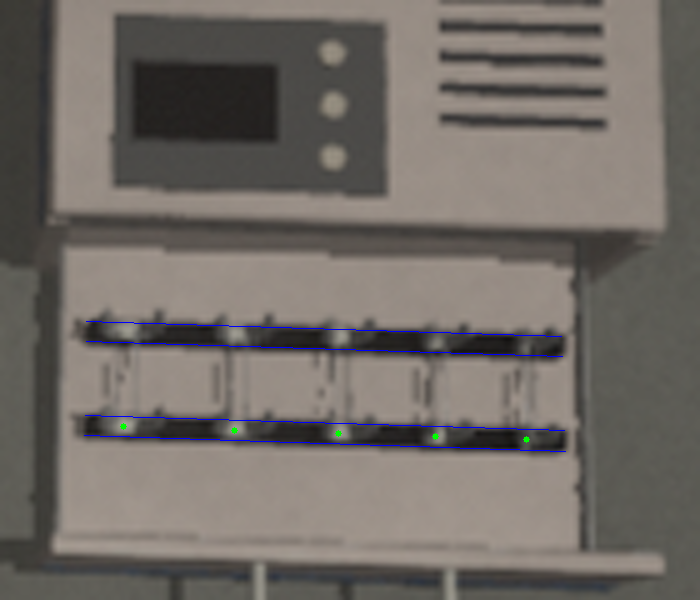

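View pics/w4.png

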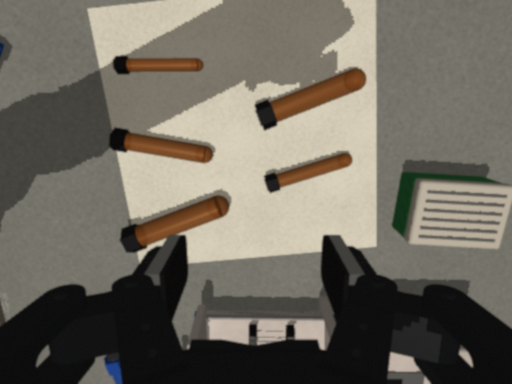

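The overlays match: in the top view the predicted clips sit on the clips. The wrist view shows five tubes: tube 5 at (160,65), tube 2 at (310,97), tube 3 at (165,146), tube 4 at (310,171) and tube 1 at (180,222). First I pick tube 1.

Emit:
step_arm(
  motion=[
    [[-0.009, -0.008, -0.009, 0, 0, 8.5, -0.4], [-0.009, -0.008, -0.009, 0, 0, 8.5, -0.4], [-0.009, -0.008, -0.009, 0, 0, 8.5, -0.4], [-0.009, -0.008, -0.009, 0, 0, 8.5, -0.4], [-0.009, -0.008, -0.009, 0, 0, 8.5, -0.4], [-0.009, -0.008, -0.009, 0, 0, 8.5, -0.4], [-0.009, -0.008, -0.009, 0, 0, 8.5, -0.4], [-0.009, -0.008, -0.009, 0, 0, 8.5, -0.4], [-0.009, -0.008, -0.009, 0, 0, 8.5, -0.4], [-0.009, -0.008, -0.009, 0, 0, 8.5, -0.4], [-0.009, -0.008, -0.009, 0, 0, 8.5, -0.4], [-0.009, -0.005, -0.009, 0, 0, 8.5, -0.4]],
  ],
)

```text
clock: 9.8
position: [0.423, 0.121, 0.2177]
orientation: [[-0.987, -0.158, 0.001], [-0.158, 0.987, 0.001], [-0.001, 0.001, -1.0]]
wrist_force: [-1.0, 0.2, 0.8]
grip_width: 0.698
```

Emit:
step_arm(
  motion=[
    [[0, 0, -0.01, 0, 0, 8.5, -0.4], [0, 0, -0.01, 0, 0, 1.1, -0.4], [0, 0, 0, 0, 0, 0, -0.4], [0, 0, 0, 0, 0, 0, -0.4]],
  ],
)

```text
clock: 10.2
position: [0.4234, 0.1224, 0.1979]
orientation: [[-0.95, -0.314, 0.0], [-0.314, 0.95, 0.0], [-0.0, 0.0, -1.0]]
wrist_force: [0.0, -0.2, 0.5]
grip_width: 0.698
```

```bash
cat >> h.py <<'E'
def go(xy,yaw):
    """remaining shift to xy and turn of tool y to yaw (deg, mod 180)"""
    s=readout.observe(); p=s['position']; o=s['orientation']; y=np.degrees(np.arctan2(o[1,1],o[0,1]))
    print('t %.1f'%s['clock'],'pos',p.round(4),'d',(np.array(xy)-p[:2]).round(4),'turn %.2f'%((yaw-y+90)%180-90),'tilt',o[:2,2].round(3),'j7 %.2f'%s['joints'][6],'w %.3f'%s['grip_width'],'F',s['wrist_force'].round(1))
E
python3 - <<'E'
from h import *
go((.4225,.124),108.7)
t=cams.camera('wrist'); report(t)
E
```

```text
t 10.2 pos [0.4234 0.1224 0.1979] d [-0.0009  0.0016] turn 0.42 tilt [0. 0.] j7 1.48 w 0.698 F [ 0.  -0.2  0.5]
tube 1 [0.4222 0.1248] L 0.133 W 0.031 capdir -161.6
tube 3 [0.4121 0.229 ] L 0.110 W 0.025 capdir 165.8
tube 5 [0.4209 0.3346] L 0.094 W 0.018 capdir 176.6
tube 5 [0.5963 0.1837] L 0.053 W 0.019 capdir -165.2
tube 5 [0.5828 0.2669] L 0.026 W 0.006 capdir -166.4
```

Emit:
step_arm(
  motion=[
    [[-0.001, 0.002, -0.04, 0, 0, 0, -0.4], [0, 0, -0.04, 0, 0, 0, -0.4], [0, 0, -0.04, 0, 0, 0, -0.4], [0, 0, -0.04, 0, 0, 0, -0.4], [0, 0, -0.02, 0, 0, 0, -0.4], [0, 0, -0.011, 0, 0, 0, -0.4], [0, 0, 0, 0, 0, 0, -0.4], [0, 0, 0, 0, 0, 0, 1], [0, 0, 0, 0, 0, 0, 1], [0, 0, 0, 0, 0, 0, 1], [0, 0, 0, 0, 0, 0, 1]],
  ],
  grip_force=60,
)

```text
clock: 11.35
position: [0.4235, 0.1253, 0.0082]
orientation: [[-0.948, -0.317, 0.002], [-0.317, 0.948, 0.002], [-0.003, 0.001, -1.0]]
wrist_force: [-0.1, -0.7, 6.5]
grip_width: 0.356
```

Run:
```python
from h import *
go((.4225,.124),108.7)
```

```text
t 11.3 pos [0.4235 0.1253 0.0082] d [-0.001  -0.0013] turn 0.20 tilt [0.002 0.002] j7 1.60 w 0.356 F [-0.1 -0.7  6.5]
```

Emit:
step_arm(
  motion=[
    [[0, 0, 0.02, 0, 0, 0, 1], [0, 0, 0.04, 0, 0, 0, 1], [0, 0, 0.04, 0, 0, 0, 1], [0, 0, 0.04, 0, 0, 0, 1], [0, 0, 0.02, 0, 0, 0, 1], [0.01, -0.016, 0, 0, 0, -2, 1], [0.01, -0.016, 0, 0, 0, -2, 1], [0.01, -0.016, 0, 0, 0, -2, 1], [0.01, -0.016, 0, 0, 0, -2, 1], [0.01, -0.016, 0, 0, 0, -2, 1], [0.01, -0.016, 0, 0, 0, -2, 1], [0.01, -0.016, 0, 0, 0, -2, 1]],
  ],
)

```text
clock: 12.55
position: [0.493, 0.0111, 0.1664]
orientation: [[-0.997, -0.075, -0.0], [-0.075, 0.997, -0.0], [0.0, -0.0, -1.0]]
wrist_force: [-0.4, 0.2, -1.1]
grip_width: 0.353
```

Emit:
step_arm(
  motion=[
    [[0.01, -0.016, 0, 0, 0, -2, 1], [0.01, -0.016, 0, 0, 0, -2, 1], [0.01, -0.016, 0, 0, 0, -2, 1], [0.01, -0.016, 0, 0, 0, -2, 1], [0.008, -0.014, 0, 0, 0, -2, 1], [0, 0, 0, 0, 0, 0, 1], [0, 0, 0, 0, 0, 0, 1]],
  ],
)

```text
clock: 13.25
position: [0.5403, -0.0655, 0.1664]
orientation: [[-0.995, 0.096, -0.001], [0.096, 0.995, 0.0], [0.001, -0.0, -1.0]]
wrist_force: [-0.1, 0.9, -1.6]
grip_width: 0.35
```

Run:
```python
from h import *
print(tr(0,OFF[0],0)); go(tr(0,OFF[0],0)[:2],86.36)
c=cams.camera('wrist'); cv2.imwrite('pics/w5.png',c['pixels'][...,::-1])
```

```text
[ 0.54136452 -0.06513401  0.        ]
t 13.2 pos [ 0.5403 -0.0655  0.1664] d [0.0011 0.0003] turn 1.88 tilt [-0.001  0.   ] j7 1.63 w 0.350 F [-0.1  0.9 -1.6]
```

View pics/w5.png

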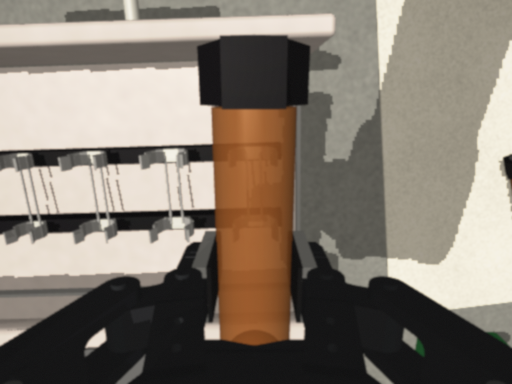

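The wrist view shows tube 1 held straight above its clips, with the cap towards the handle. Next I correct the yaw and press.

Emit:
step_arm(
  motion=[
    [[0.001, 0, -0.02, 0, 0, 1.9, 1], [0, 0, -0.03, 0, 0, 0, 1], [0, 0, -0.02, 0, 0, 0, 1], [0, 0, 0, 0, 0, 0, 1]],
  ],
)

```text
clock: 13.7
position: [0.5393, -0.0641, 0.0943]
orientation: [[-0.998, 0.061, -0.005], [0.061, 0.998, 0.0], [0.005, -0.0, -1.0]]
wrist_force: [-0.2, 0.6, -1.5]
grip_width: 0.345
```

Emit:
step_arm(
  motion=[
    [[0, 0, -0.008, 0, 0, 0, 1], [0, 0, -0.008, 0, 0, 0, 1], [0, 0, -0.005, 0, 0, 0, 1], [0, 0, -0.005, 0, 0, 0, 1], [0, 0, -0.005, 0, 0, 0, 1], [0, 0, 0, 0, 0, 0, 1]],
  ],
)

```text
clock: 14.3
position: [0.542, -0.0656, 0.0657]
orientation: [[-0.998, 0.063, 0.002], [0.063, 0.998, -0.0], [-0.002, -0.0, -1.0]]
wrist_force: [3.2, -1.2, -1.6]
grip_width: 0.351
```

Emit:
step_arm(
  motion=[
    [[0, 0, -0.004, 0, 0, 0, 1], [0, 0, -0.003, 0, 0, 0, 1], [0, 0, -0.003, 0, 0, 0, 1], [0, 0, -0.002, 0, 0, 0, 1], [0, 0, -0.002, 0, 0, 0, 1], [0, 0, 0, 0, 0, 0, 1]],
  ],
)

```text
clock: 14.9
position: [0.5418, -0.0655, 0.0523]
orientation: [[-0.998, 0.063, 0.001], [0.063, 0.998, 0.0], [-0.001, 0.0, -1.0]]
wrist_force: [-0.7, -1.9, 7.2]
grip_width: 0.353
```

Run:
```python
from h import *
go(tr(0,OFF[0],0)[:2],86.36)
```

```text
t 14.9 pos [ 0.5418 -0.0655  0.0523] d [-0.0005  0.0004] turn -0.04 tilt [0.001 0.   ] j7 1.74 w 0.353 F [-0.7 -1.9  7.2]
```

Emit:
step_arm(
  motion=[
    [[0, 0, -0.0015, 0, 0, 0, 1], [0, 0, -0.001, 0, 0, 0, 1], [0, 0, 0, 0, 0, 0, 1]],
  ],
)

```text
clock: 15.2
position: [0.5441, -0.0657, 0.0521]
orientation: [[-0.998, 0.063, 0.006], [0.063, 0.998, 0.001], [-0.006, 0.001, -1.0]]
wrist_force: [-1.7, -1.9, 25.3]
grip_width: 0.347
```

Hard stop at 25 N with the height unchanged, so tube 1 is home. I release it and go to tube 2.

Emit:
step_arm(
  motion=[
    [[0, 0, 0.002, 0, 0, 0, -0.1], [0, 0, 0, 0, 0, 0, -0.1], [0, 0, 0, 0, 0, 0, -0.1], [0, 0, 0.03, 0, 0, 0, -0.1], [0, 0, 0.04, 0, 0, 0, -0.1], [0, 0, 0.04, 0, 0, 0, -0.4], [0, 0.02, 0.02, 0, 0, 0, -0.4], [0.006, 0.03, 0, 0, 0, 2, -0.4], [0.006, 0.03, 0, 0, 0, 2, -0.4], [0.006, 0.03, 0, 0, 0, 2, -0.4], [0.006, 0.03, 0, 0, 0, 2, -0.4], [0.006, 0.03, 0, 0, 0, 2, -0.4]],
  ],
)

```text
clock: 16.4
position: [0.5714, 0.1074, 0.1804]
orientation: [[-0.993, -0.115, -0.001], [-0.115, 0.993, -0.0], [0.001, -0.0, -1.0]]
wrist_force: [-0.4, -0.2, 0.1]
grip_width: 0.701
```

Emit:
step_arm(
  motion=[
    [[0.006, 0.03, 0, 0, 0, 2, -0.4], [0.006, 0.03, 0, 0, 0, 2, -0.4], [0.006, 0.03, 0, 0, 0, 2, -0.4], [0.006, 0.03, 0, 0, 0, 2, -0.4], [0.006, 0.03, 0, 0, 0, 2, -0.4], [0.006, 0.03, 0, 0, 0, 2, -0.4], [0, 0, 0, 0, 0, 0, -0.4], [0, 0, 0, 0, 0, 0, -0.4]],
  ],
)

```text
clock: 17.2
position: [0.6068, 0.2863, 0.18]
orientation: [[-0.948, -0.318, -0.001], [-0.318, 0.948, -0.001], [0.002, -0.0, -1.0]]
wrist_force: [-0.5, -0.2, 0.1]
grip_width: 0.699
```

Run:
```python
from h import *
go((.6170,.2873),108.2)
t=cams.camera('wrist'); report(t); t=cams.camera('top'); print('top'); report(t)
b=cv2.resize(t['pixels'][80:200,290:420,::-1],None,fx=4,fy=4,interpolation=cv2.INTER_CUBIC); cv2.imwrite('pics/v9.png',b)
```

```text
t 17.2 pos [0.6068 0.2863 0.18  ] d [0.0102 0.001 ] turn -0.35 tilt [-0.001 -0.001] j7 1.51 w 0.699 F [-0.5 -0.2  0.1]
tube 5 [0.4526 0.3318] L 0.033 W 0.015 capdir 173.5
tube 4 [0.6094 0.186 ] L 0.104 W 0.020 capdir -164.8
tube 2 [0.6132 0.2857] L 0.123 W 0.027 capdir -161.7
top
tube 3 [0.6341 0.2816] L 0.114 W 0.006 capdir -160.3
tube 4 [0.6135 0.187 ] L 0.099 W 0.017 capdir -164.8
```

View pics/v9.png

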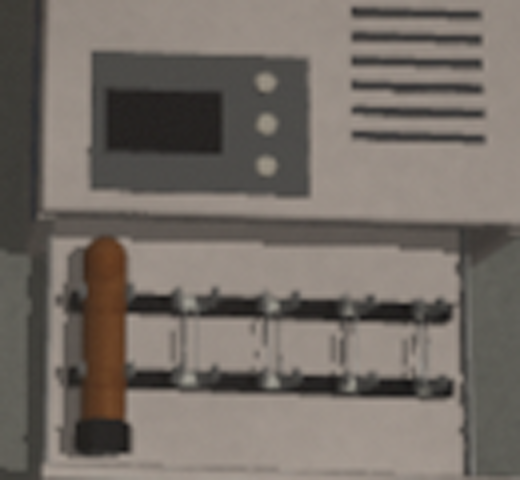

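The top crop shows tube 1 seated squarely in clip pair 1. Now I grasp tube 2.

Emit:
step_arm(
  motion=[
    [[0.008, 0, -0.02, 0, 0, 0, -0.4], [0, 0, -0.04, 0, 0, 0, -0.4], [0, 0, -0.04, 0, 0, 0, -0.4], [0, 0, -0.04, 0, 0, 0, -0.4], [0, 0, -0.02, 0, 0, 0, -0.4], [0, 0, -0.013, 0, 0, 0, -0.4], [0, 0, 0, 0, 0, 0, -0.4], [0, 0, 0, 0, 0, 0, 1], [0, 0, 0, 0, 0, 0, 1], [0, 0, 0, 0, 0, 0, 1], [0, 0, 0, 0, 0, 0, 1]],
  ],
)

```text
clock: 18.4
position: [0.6165, 0.2853, 0.0102]
orientation: [[-0.949, -0.316, 0.003], [-0.316, 0.949, 0.002], [-0.003, 0.001, -1.0]]
wrist_force: [-1.1, -0.4, 7.1]
grip_width: 0.301
```

Run:
```python
from h import *
print(tr(0,OFF[1],0)); go(tr(0,OFF[1],0)[:2],86.36)
```

```text
[ 0.53730134 -0.1290049   0.        ]
t 18.4 pos [0.6165 0.2853 0.0102] d [-0.0792 -0.4143] turn -22.06 tilt [0.003 0.002] j7 1.56 w 0.301 F [-1.1 -0.4  7.1]
```

Emit:
step_arm(
  motion=[
    [[0, 0, 0.02, 0, 0, 0, 1], [0, 0, 0.04, 0, 0, 0, 1], [0, 0, 0.04, 0, 0, 0, 1], [0, 0, 0.04, 0, 0, 0, 1], [0, 0, 0.03, 0, 0, 0, 1], [-0.005, -0.02, 0, 0, 0, -2, 1], [-0.005, -0.03, 0, 0, 0, -2, 1], [-0.005, -0.03, 0, 0, 0, -2, 1], [-0.005, -0.03, 0, 0, 0, -2, 1], [-0.005, -0.03, 0, 0, 0, -2, 1], [-0.005, -0.03, 0, 0, 0, -2, 1], [-0.005, -0.03, 0, 0, 0, -2, 1]],
  ],
)

```text
clock: 19.6
position: [0.58, 0.0833, 0.1788]
orientation: [[-0.997, -0.075, 0.001], [-0.075, 0.997, 0.001], [-0.001, 0.001, -1.0]]
wrist_force: [0.1, -0.5, -0.7]
grip_width: 0.305
```

Emit:
step_arm(
  motion=[
    [[-0.006, -0.03, 0, 0, 0, -2, 1], [-0.006, -0.03, 0, 0, 0, -2, 1], [-0.006, -0.03, 0, 0, 0, -2, 1], [-0.006, -0.03, 0, 0, 0, -2, 1], [-0.006, -0.03, 0, 0, 0, 0, 1], [-0.007, -0.03, 0, 0, 0, 0, 1], [-0.006, -0.03, 0, 0, 0, 0, 1], [0, -0.004, 0, 0, 0, 0, 1], [0, 0, 0, 0, 0, 0, 1], [0, 0, 0, 0, 0, 0, 1]],
  ],
)

```text
clock: 20.6
position: [0.5374, -0.1287, 0.1781]
orientation: [[-0.998, 0.062, -0.0], [0.062, 0.998, 0.001], [0.0, 0.001, -1.0]]
wrist_force: [-0.0, 0.6, -1.0]
grip_width: 0.304
```

```bash
cat >> h.py <<'E'
def held(c,i):
    """midline of the held tube in the wrist view: axis direction vs tool, cast at grasp height; returns lateral offset & yaw error"""
    s=readout.observe(); z=s['position'][2]+.009
    t=max(tubes(c,z),key=lambda q:q[4]); p=s['position'][:2]; n=np.array([-t[1][1],t[1][0]])
    print('held centre',t[0].round(4),'L %.3f W %.3f'%(t[2],t[3]),'capdir %.2f'%np.degrees(np.arctan2(t[1][1],t[1][0])),'lateral %.4f'%((p-t[0])@n))
E
python3 - <<'E'
from h import *
go(tr(0,OFF[1],0)[:2],86.36); held(cams.camera('wrist'),1)
E
```

```text
t 20.6 pos [ 0.5374 -0.1287  0.1781] d [-0.0001 -0.0003] turn -0.08 tilt [-0.     0.001] j7 1.79 w 0.304 F [-0.   0.6 -1. ]
held centre [ 0.5248 -0.1272] L 0.105 W 0.028 capdir 175.82 lateral 0.0001
```

Emit:
step_arm(
  motion=[
    [[0, 0, -0.03, 0, 0, 0, 1], [0, 0, -0.03, 0, 0, 0, 1], [0, 0, -0.02, 0, 0, 0, 1], [0, 0, -0.01, 0, 0, 0, 1], [0, 0, -0.008, 0, 0, 0, 1], [0, 0, -0.006, 0, 0, 0, 1], [0, 0, -0.005, 0, 0, 0, 1], [0, 0, 0, 0, 0, 0, 1]],
  ],
)

```text
clock: 21.45
position: [0.5381, -0.1295, 0.0696]
orientation: [[-0.998, 0.062, 0.002], [0.062, 0.998, -0.0], [-0.002, -0.0, -1.0]]
wrist_force: [1.3, -0.5, 0.0]
grip_width: 0.304
```

Emit:
step_arm(
  motion=[
    [[0, 0, -0.004, 0, 0, 0, 1], [0, 0, -0.004, 0, 0, 0, 1], [0, 0, -0.003, 0, 0, 0, 1], [0, 0, -0.002, 0, 0, 0, 1], [0, 0, 0, 0, 0, 0, 1]],
  ],
)

```text
clock: 21.95
position: [0.5376, -0.1295, 0.0562]
orientation: [[-0.998, 0.063, 0.001], [0.063, 0.998, -0.0], [-0.001, -0.0, -1.0]]
wrist_force: [3.0, -2.8, -1.8]
grip_width: 0.305
```

Emit:
step_arm(
  motion=[
    [[0, 0, -0.0015, 0, 0, 0, 1], [0, 0, -0.001, 0, 0, 0, 1], [0, 0, 0, 0, 0, 0, 1]],
  ],
)

```text
clock: 22.25
position: [0.5374, -0.1296, 0.0542]
orientation: [[-0.998, 0.063, 0.0], [0.063, 0.998, 0.0], [-0.0, 0.0, -1.0]]
wrist_force: [-0.8, -1.5, 7.4]
grip_width: 0.303
```

Emit:
step_arm(
  motion=[
    [[0, 0, -0.0015, 0, 0, 0, 1], [0, 0, -0.0005, 0, 0, 0, 1], [0, 0, 0, 0, 0, 0, 1]],
  ],
)

```text
clock: 22.55
position: [0.5392, -0.1297, 0.054]
orientation: [[-0.998, 0.063, 0.004], [0.063, 0.998, 0.0], [-0.004, 0.001, -1.0]]
wrist_force: [-1.7, -0.3, 21.2]
grip_width: 0.304
```

Emit:
step_arm(
  motion=[
    [[0, 0, 0.003, 0, 0, 0, 0], [0, 0, 0, 0, 0, 0, 0], [0, 0, 0, 0, 0, 0, 0], [0, 0, 0.03, 0, 0, 0, 0], [0, 0, 0.04, 0, 0, 0, 0], [0, 0, 0.04, 0, 0, 0, -0.3], [-0.01, 0.02, 0.02, 0, 0, 0, -0.3], [-0.01, 0.03, 0, 0, 0, -1, -0.3], [-0.01, 0.03, 0, 0, 0, -1, -0.3], [-0.01, 0.03, 0, 0, 0, -1, -0.3], [-0.01, 0.03, 0, 0, 0, -1, -0.3], [-0.01, 0.03, 0, 0, 0, -1, -0.3]],
  ],
)

```text
clock: 23.75
position: [0.4763, 0.0419, 0.1843]
orientation: [[-0.989, 0.15, -0.001], [0.15, 0.989, 0.0], [0.001, -0.0, -1.0]]
wrist_force: [0.6, 0.5, 0.7]
grip_width: 0.65
```

Emit:
step_arm(
  motion=[
    [[-0.01, 0.03, 0, 0, 0, -1, -0.3], [-0.01, 0.03, 0, 0, 0, -1, -0.3], [-0.01, 0.03, 0, 0, 0, -1, -0.3], [-0.01, 0.03, 0, 0, 0, -1, -0.3], [-0.01, 0.03, 0, 0, 0, -1, -0.3], [-0.01, 0.03, 0, 0, 0, 0, -0.3], [-0.004, 0.007, 0, 0, 0, 0, -0.3], [0, 0, 0, 0, 0, 0, -0.3], [0, 0, 0, 0, 0, 0, -0.3]],
  ],
)

```text
clock: 24.65
position: [0.4135, 0.2266, 0.1844]
orientation: [[-0.972, 0.236, -0.0], [0.236, 0.972, -0.001], [0.0, -0.001, -1.0]]
wrist_force: [-0.1, -0.7, -0.4]
grip_width: 0.646
```

Run:
```python
from h import *
go((.4130,.2285),76.5)
t=cams.camera('wrist'); report(t); t=cams.camera('top'); print('top'); report(t)
```

```text
t 24.6 pos [0.4135 0.2266 0.1844] d [-0.0005  0.0019] turn 0.14 tilt [-0.    -0.001] j7 0.74 w 0.646 F [-0.1 -0.7 -0.4]
tube 5 [0.4217 0.3336] L 0.094 W 0.016 capdir 177.2
tube 3 [0.4149 0.2274] L 0.113 W 0.023 capdir 167.1
tube 5 [0.5884 0.1801] L 0.038 W 0.020 capdir -163.7
top
tube 4 [0.6137 0.187 ] L 0.100 W 0.017 capdir -164.7
```

Emit:
step_arm(
  motion=[
    [[0.001, 0.001, -0.02, 0, 0, 0.5, -0.3], [0, 0, -0.04, 0, 0, 0, -0.3], [0, 0, -0.04, 0, 0, 0, -0.3], [0, 0, -0.04, 0, 0, 0, -0.3], [0, 0, -0.02, 0, 0, 0, -0.3], [0, 0, -0.015, 0, 0, 0, -0.3], [0, 0, 0, 0, 0, 0, -0.3], [0, 0, 0, 0, 0, 0, 1], [0, 0, 0, 0, 0, 0, 1], [0, 0, 0, 0, 0, 0, 1], [0, 0, 0, 0, 0, 0, 1]],
  ],
)

```text
clock: 25.85
position: [0.4152, 0.229, 0.011]
orientation: [[-0.974, 0.227, 0.002], [0.227, 0.974, 0.001], [-0.001, 0.002, -1.0]]
wrist_force: [-0.2, -1.6, 4.4]
grip_width: 0.253
```

Run:
```python
from h import *
print(tr(0,OFF[2],0)); go(tr(0,OFF[2],0)[:2],86.36)
```

```text
[ 0.5334921  -0.18888386  0.        ]
t 25.9 pos [0.4152 0.229  0.011 ] d [ 0.1183 -0.4179] turn 9.46 tilt [0.002 0.001] j7 0.83 w 0.253 F [-0.2 -1.6  4.4]
```

Emit:
step_arm(
  motion=[
    [[0, 0, 0.02, 0, 0, 0, 1], [0, 0, 0.04, 0, 0, 0, 1], [0, 0, 0.04, 0, 0, 0, 1], [0, 0, 0.04, 0, 0, 0, 1], [0, 0, 0.03, 0, 0, 0, 1], [0.008, -0.02, 0, 0, 0, 1, 1], [0.008, -0.03, 0, 0, 0, 1, 1], [0.008, -0.03, 0, 0, 0, 1, 1], [0.008, -0.03, 0, 0, 0, 1, 1], [0.008, -0.03, 0, 0, 0, 1, 1], [0.008, -0.03, 0, 0, 0, 1, 1], [0.008, -0.03, 0, 0, 0, 1, 1]],
  ],
)

```text
clock: 27.05
position: [0.4706, 0.0274, 0.1806]
orientation: [[-0.994, 0.105, 0.001], [0.105, 0.994, 0.001], [-0.001, 0.001, -1.0]]
wrist_force: [-0.4, 1.0, -1.4]
grip_width: 0.253
```

Emit:
step_arm(
  motion=[
    [[0.008, -0.03, 0, 0, 0, 1, 1], [0.008, -0.03, 0, 0, 0, 1, 1], [0.008, -0.03, 0, 0, 0, 0.5, 1], [0.008, -0.03, 0, 0, 0, 0, 1], [0.008, -0.03, 0, 0, 0, 0, 1], [0.008, -0.03, 0, 0, 0, 0, 1], [0.008, -0.03, 0, 0, 0, 0, 1], [0.006, -0.008, 0, 0, 0, 0, 1], [0, 0, 0, 0, 0, 0, 1], [0, 0, 0, 0, 0, 0, 1]],
  ],
)

```text
clock: 28.05
position: [0.5323, -0.1883, 0.1798]
orientation: [[-0.998, 0.062, -0.0], [0.062, 0.998, 0.001], [0.0, 0.001, -1.0]]
wrist_force: [-0.7, -0.6, -1.3]
grip_width: 0.25
```

Run:
```python
from h import *
go(tr(0,OFF[2],0)[:2],86.36); held(cams.camera('wrist'),2)
```

```text
t 28.1 pos [ 0.5323 -0.1883  0.1798] d [ 0.0012 -0.0006] turn -0.09 tilt [-0.     0.001] j7 1.93 w 0.250 F [-0.7 -0.6 -1.3]
held centre [ 0.5243 -0.1874] L 0.098 W 0.023 capdir 177.48 lateral 0.0001
```

Emit:
step_arm(
  motion=[
    [[0.001, -0.0005, -0.03, 0, 0, 0, 1], [0, 0, -0.03, 0, 0, 0, 1], [0, 0, -0.02, 0, 0, 0, 1], [0, 0, -0.01, 0, 0, 0, 1], [0, 0, -0.008, 0, 0, 0, 1], [0, 0, -0.006, 0, 0, 0, 1], [0, 0, -0.005, 0, 0, 0, 1], [0, 0, 0, 0, 0, 0, 1]],
  ],
)

```text
clock: 28.9
position: [0.5338, -0.1899, 0.071]
orientation: [[-0.998, 0.063, 0.001], [0.063, 0.998, -0.0], [-0.001, -0.0, -1.0]]
wrist_force: [0.2, -0.3, 1.5]
grip_width: 0.256
```

Emit:
step_arm(
  motion=[
    [[0, 0, -0.004, 0, 0, 0, 1], [0, 0, -0.004, 0, 0, 0, 1], [0, 0, -0.003, 0, 0, 0, 1], [0, 0, -0.002, 0, 0, 0, 1], [0, 0, 0, 0, 0, 0, 1]],
  ],
)

```text
clock: 29.4
position: [0.5338, -0.1896, 0.0579]
orientation: [[-0.998, 0.063, 0.001], [0.063, 0.998, 0.0], [-0.001, 0.0, -1.0]]
wrist_force: [3.1, 0.8, -1.2]
grip_width: 0.249
```

Emit:
step_arm(
  motion=[
    [[0, 0, -0.0015, 0, 0, 0, 1], [0, 0, -0.0015, 0, 0, 0, 1], [0, 0, 0, 0, 0, 0, 1]],
  ],
)

```text
clock: 29.7
position: [0.5334, -0.1896, 0.055]
orientation: [[-0.998, 0.063, 0.0], [0.063, 0.998, 0.001], [-0.0, 0.001, -1.0]]
wrist_force: [-0.3, 2.6, 5.3]
grip_width: 0.251
```

Emit:
step_arm(
  motion=[
    [[0, 0, -0.0015, 0, 0, 0, 1], [0, 0, -0.0005, 0, 0, 0, 1], [0, 0, 0, 0, 0, 0, 1]],
  ],
)

```text
clock: 30.0
position: [0.535, -0.1898, 0.0548]
orientation: [[-0.998, 0.062, 0.004], [0.062, 0.998, 0.001], [-0.003, 0.001, -1.0]]
wrist_force: [-1.5, 4.0, 20.2]
grip_width: 0.255
```

Emit:
step_arm(
  motion=[
    [[0, 0, 0.003, 0, 0, 0, 0.1], [0, 0, 0, 0, 0, 0, 0.1], [0, 0, 0, 0, 0, 0, 0.1], [0, 0, 0.03, 0, 0, 0, 0.1], [0, 0, 0.04, 0, 0, 0, 0.1], [0, 0, 0.04, 0, 0, 0, -0.2], [0.006, 0.02, 0.02, 0, 0, 0, -0.2], [0.006, 0.03, 0, 0, 0, 2, -0.2], [0.006, 0.03, 0, 0, 0, 2, -0.2], [0.006, 0.03, 0, 0, 0, 2, -0.2], [0.006, 0.03, 0, 0, 0, 2, -0.2], [0.006, 0.03, 0, 0, 0, 2, -0.2]],
  ],
)

```text
clock: 31.2
position: [0.5691, -0.0187, 0.1852]
orientation: [[-0.994, -0.113, -0.001], [-0.113, 0.994, -0.0], [0.001, -0.0, -1.0]]
wrist_force: [0.0, -0.1, 0.0]
grip_width: 0.605
```

Emit:
step_arm(
  motion=[
    [[0.006, 0.03, 0, 0, 0, 2, -0.2], [0.006, 0.03, 0, 0, 0, 2, -0.2], [0.006, 0.03, 0, 0, 0, 2, -0.2], [0.006, 0.03, 0, 0, 0, 2, -0.2], [0.006, 0.03, 0, 0, 0, 1, -0.2], [0.006, 0.03, 0, 0, 0, 0, -0.2], [0.006, 0.026, 0, 0, 0, 0, -0.2], [0, 0, 0, 0, 0, 0, -0.2], [0, 0, 0, 0, 0, 0, -0.2]],
  ],
)

```text
clock: 32.1
position: [0.6113, 0.1874, 0.1852]
orientation: [[-0.963, -0.268, -0.001], [-0.268, 0.963, -0.001], [0.001, -0.001, -1.0]]
wrist_force: [0.2, -0.3, -0.4]
grip_width: 0.601
```

Run:
```python
from h import *
go((.6115,.1868),105.2)
t=cams.camera('wrist'); report(t); t=cams.camera('top'); print('top'); report(t)
```

```text
t 32.1 pos [0.6113 0.1874 0.1852] d [ 0.0002 -0.0006] turn -0.34 tilt [-0.001 -0.001] j7 1.62 w 0.601 F [ 0.2 -0.3 -0.4]
tube 5 [0.4424 0.3328] L 0.053 W 0.017 capdir 175.5
tube 4 [0.6096 0.187 ] L 0.103 W 0.019 capdir -165.1
top
tube 5 [0.4226 0.3318] L 0.094 W 0.015 capdir 177.6
```

Good. I descend to z ≈ 0.009.

Emit:
step_arm(
  motion=[
    [[0, 0, -0.02, 0, 0, 0, -0.2], [0, 0, -0.04, 0, 0, 0, -0.2], [0, 0, -0.04, 0, 0, 0, -0.2], [0, 0, -0.04, 0, 0, 0, -0.2], [0, 0, -0.02, 0, 0, 0, -0.2], [0, 0, -0.016, 0, 0, 0, -0.2], [0, 0, 0, 0, 0, 0, -0.2], [0, 0, 0, 0, 0, 0, 1], [0, 0, 0, 0, 0, 0, 1], [0, 0, 0, 0, 0, 0, 1], [0, 0, 0, 0, 0, 0, 1]],
  ],
)

```text
clock: 33.3
position: [0.6125, 0.1866, 0.0116]
orientation: [[-0.964, -0.266, 0.003], [-0.266, 0.964, 0.001], [-0.003, 0.001, -1.0]]
wrist_force: [-0.4, 0.3, 6.3]
grip_width: 0.204
```

Run:
```python
from h import *
print(tr(0,OFF[3],0)); go(tr(0,OFF[3],0)[:2],86.36)
```

```text
[ 0.52993682 -0.24477089  0.        ]
t 33.3 pos [0.6125 0.1866 0.0116] d [-0.0826 -0.4314] turn -19.06 tilt [0.003 0.001] j7 1.69 w 0.204 F [-0.4  0.3  6.3]
```

Emit:
step_arm(
  motion=[
    [[0, 0, 0.02, 0, 0, 0, 1], [0, 0, 0.04, 0, 0, 0, 1], [0, 0, 0.04, 0, 0, 0, 1], [0, 0, 0.04, 0, 0, 0, 1], [0, 0, 0.03, 0, 0, 0, 1], [-0.005, -0.02, 0, 0, 0, -2, 1], [-0.005, -0.03, 0, 0, 0, -2, 1], [-0.005, -0.03, 0, 0, 0, -2, 1], [-0.005, -0.03, 0, 0, 0, -2, 1], [-0.005, -0.03, 0, 0, 0, -2, 1], [-0.005, -0.03, 0, 0, 0, -2, 1], [-0.005, -0.03, 0, 0, 0, -2, 1]],
  ],
)

```text
clock: 34.5
position: [0.5758, -0.0161, 0.1799]
orientation: [[-1.0, -0.022, 0.0], [-0.022, 1.0, 0.0], [-0.0, 0.0, -1.0]]
wrist_force: [0.3, 0.5, -0.8]
grip_width: 0.203
```

Emit:
step_arm(
  motion=[
    [[-0.006, -0.03, 0, 0, 0, -2, 1], [-0.006, -0.03, 0, 0, 0, -2, 1], [-0.006, -0.03, 0, 0, 0, -1, 1], [-0.006, -0.03, 0, 0, 0, 0, 1], [-0.006, -0.03, 0, 0, 0, 0, 1], [-0.006, -0.03, 0, 0, 0, 0, 1], [-0.006, -0.03, 0, 0, 0, 0, 1], [-0.005, -0.021, 0, 0, 0, 0, 1], [0, 0, 0, 0, 0, 0, 1], [0, 0, 0, 0, 0, 0, 1]],
  ],
)

```text
clock: 35.5
position: [0.5288, -0.2456, 0.1797]
orientation: [[-0.998, 0.065, -0.0], [0.065, 0.998, 0.0], [0.0, 0.0, -1.0]]
wrist_force: [-0.2, 0.2, -0.3]
grip_width: 0.205
```

Run:
```python
from h import *
go(tr(0,OFF[3],0)[:2],86.36); held(cams.camera('wrist'),3)
```

```text
t 35.5 pos [ 0.5288 -0.2456  0.1797] d [0.0012 0.0008] turn 0.07 tilt [-0.  0.] j7 2.06 w 0.205 F [-0.2  0.2 -0.3]
held centre [ 0.5215 -0.2445] L 0.097 W 0.019 capdir 175.65 lateral -0.0005
```

Emit:
step_arm(
  motion=[
    [[0.001, 0.001, -0.03, 0, 0, 0, 1], [0, 0, -0.03, 0, 0, 0, 1], [0, 0, -0.02, 0, 0, 0, 1], [0, 0, -0.01, 0, 0, 0, 1], [0, 0, -0.008, 0, 0, 0, 1], [0, 0, -0.006, 0, 0, 0, 1], [0, 0, -0.005, 0, 0, 0, 1], [0, 0, 0, 0, 0, 0, 1]],
  ],
)

```text
clock: 36.35
position: [0.5306, -0.2445, 0.071]
orientation: [[-0.998, 0.063, 0.001], [0.063, 0.998, -0.001], [-0.001, -0.001, -1.0]]
wrist_force: [0.5, -1.9, 1.2]
grip_width: 0.203
```

Emit:
step_arm(
  motion=[
    [[0, 0, -0.004, 0, 0, 0, 1], [0, 0, -0.004, 0, 0, 0, 1], [0, 0, -0.003, 0, 0, 0, 1], [0, 0, -0.002, 0, 0, 0, 1], [0, 0, 0, 0, 0, 0, 1]],
  ],
)

```text
clock: 36.85
position: [0.5307, -0.2448, 0.0579]
orientation: [[-0.998, 0.063, 0.001], [0.063, 0.998, -0.002], [-0.001, -0.001, -1.0]]
wrist_force: [2.8, -6.1, -2.3]
grip_width: 0.206
```

Emit:
step_arm(
  motion=[
    [[0, 0, -0.0015, 0, 0, 0, 1], [0, 0, -0.0015, 0, 0, 0, 1], [0, 0, 0, 0, 0, 0, 1]],
  ],
)

```text
clock: 37.15
position: [0.5306, -0.245, 0.0556]
orientation: [[-0.998, 0.063, 0.001], [0.063, 0.998, -0.001], [-0.001, -0.001, -1.0]]
wrist_force: [-0.9, -5.2, 6.5]
grip_width: 0.199
```

Emit:
step_arm(
  motion=[
    [[0, 0, -0.001, 0, 0, 0, 1], [0, 0, -0.0005, 0, 0, 0, 1], [0, 0, 0, 0, 0, 0, 1]],
  ],
)

```text
clock: 37.45
position: [0.5317, -0.2451, 0.0554]
orientation: [[-0.998, 0.063, 0.004], [0.063, 0.998, -0.001], [-0.004, -0.001, -1.0]]
wrist_force: [-2.5, -1.7, 16.9]
grip_width: 0.208
```

Emit:
step_arm(
  motion=[
    [[0, 0, 0.003, 0, 0, 0, 0.2], [0, 0, 0, 0, 0, 0, 0.2], [0, 0, 0, 0, 0, 0, 0.2], [0, 0, 0.03, 0, 0, 0, 0.2], [0, 0, 0.04, 0, 0, 0, 0.2], [0, 0, 0.04, 0, 0, 0, 0], [0, 0.02, 0.02, 0, 0, 0, 0], [-0.006, 0.035, 0, 0, 0, 0.8, 0], [-0.007, 0.035, 0, 0, 0, 0, 0], [-0.007, 0.035, 0, 0, 0, 0, 0], [-0.007, 0.035, 0, 0, 0, 0, 0], [-0.007, 0.035, 0, 0, 0, 0, 0]],
  ],
)

```text
clock: 38.65
position: [0.4955, -0.0471, 0.1859]
orientation: [[-0.999, 0.048, -0.001], [0.048, 0.999, 0.0], [0.001, 0.0, -1.0]]
wrist_force: [1.1, 0.6, 0.3]
grip_width: 0.498
```

Emit:
step_arm(
  motion=[
    [[-0.007, 0.035, 0, 0, 0, 0, 0], [-0.007, 0.035, 0, 0, 0, 0, 0], [-0.007, 0.035, 0, 0, 0, 0, 0], [-0.007, 0.035, 0, 0, 0, 0, 0], [-0.007, 0.035, 0, 0, 0, 0, 0], [-0.007, 0.035, 0, 0, 0, 0, 0], [-0.007, 0.035, 0, 0, 0, 0, 0], [-0.007, 0.035, 0, 0, 0, 0, 0], [-0.007, 0.035, 0, 0, 0, 0, 0], [-0.007, 0.035, 0, 0, 0, 0, 0], [-0.005, 0.033, 0, 0, 0, 0, 0], [0, 0, 0, 0, 0, 0, 0]],
  ],
)

```text
clock: 39.85
position: [0.4186, 0.3389, 0.1853]
orientation: [[-0.999, 0.042, -0.002], [0.042, 0.999, 0.0], [0.002, 0.0, -1.0]]
wrist_force: [0.3, -0.4, -0.5]
grip_width: 0.496
```

Run:
```python
from h import *
go((.4218,.333),87.2)
t=cams.camera('wrist'); report(t); t=cams.camera('top'); print('top'); report(t)
```

```text
t 39.9 pos [0.4186 0.3389 0.1853] d [ 0.0032 -0.0059] turn -0.40 tilt [-0.002  0.   ] j7 0.81 w 0.496 F [ 0.3 -0.4 -0.5]
tube 5 [0.4208 0.3329] L 0.094 W 0.015 capdir 177.2
top
tube 5 [0.4191 0.3322] L 0.093 W 0.013 capdir 175.8
```

Emit:
step_arm(
  motion=[
    [[0.002, -0.006, -0.02, 0, 0, -0.4, 0], [0, 0, -0.04, 0, 0, 0, 0], [0, 0, -0.04, 0, 0, 0, 0], [0, 0, -0.04, 0, 0, 0, 0], [0, 0, -0.02, 0, 0, 0, 0], [0, 0, -0.016, 0, 0, 0, 0], [0, 0, -0.002, 0, 0, 0, 0], [0, 0, 0, 0, 0, 0, 0]],
  ],
)

```text
clock: 40.75
position: [0.4236, 0.3272, 0.0084]
orientation: [[-0.998, 0.057, -0.0], [0.057, 0.998, -0.001], [0.0, -0.001, -1.0]]
wrist_force: [-0.1, -0.3, 1.1]
grip_width: 0.5
```

Run:
```python
from h import *
go((.4208,.333),87.2)
```

```text
t 40.8 pos [0.4236 0.3272 0.0084] d [-0.0028  0.0058] turn 0.46 tilt [-0.    -0.001] j7 0.89 w 0.500 F [-0.1 -0.3  1.1]
```

Emit:
step_arm(
  motion=[
    [[-0.003, 0.006, -0.002, 0, 0, 0.4, 0], [0, 0, 0, 0, 0, 0, 0], [0, 0, 0, 0, 0, 0, 1], [0, 0, 0, 0, 0, 0, 1], [0, 0, 0, 0, 0, 0, 1], [0, 0, 0, 0, 0, 0, 1]],
  ],
)

```text
clock: 41.35
position: [0.4205, 0.3344, 0.0068]
orientation: [[-0.999, 0.049, 0.0], [0.049, 0.999, 0.001], [-0.0, 0.001, -1.0]]
wrist_force: [-1.4, -0.5, 5.5]
grip_width: 0.157
```

Run:
```python
from h import *
print(tr(0,OFF[4],0)); go(tr(0,OFF[4],0)[:2],86.36)
```

```text
[ 0.52663548 -0.29666599  0.        ]
t 41.4 pos [0.4205 0.3344 0.0068] d [ 0.1061 -0.631 ] turn -0.85 tilt [0.    0.001] j7 0.88 w 0.157 F [-1.4 -0.5  5.5]
```

Emit:
step_arm(
  motion=[
    [[0, 0, 0.02, 0, 0, 0, 1], [0, 0, 0.04, 0, 0, 0, 1], [0, 0, 0.04, 0, 0, 0, 1], [0, 0, 0.04, 0, 0, 0, 1], [0, 0, 0.03, 0, 0, 0, 1], [0.005, -0.02, 0, 0, 0, -0.8, 1], [0.005, -0.03, 0, 0, 0, 0, 1], [0.005, -0.03, 0, 0, 0, 0, 1], [0.005, -0.03, 0, 0, 0, 0, 1], [0.005, -0.03, 0, 0, 0, 0, 1], [0.005, -0.03, 0, 0, 0, 0, 1], [0.005, -0.03, 0, 0, 0, 0, 1]],
  ],
)

```text
clock: 42.55
position: [0.455, 0.1322, 0.1755]
orientation: [[-0.998, 0.063, -0.001], [0.063, 0.998, -0.0], [0.001, -0.0, -1.0]]
wrist_force: [0.4, -0.6, -1.4]
grip_width: 0.156
```

Emit:
step_arm(
  motion=[
    [[0.005, -0.03, 0, 0, 0, 0, 1], [0.005, -0.03, 0, 0, 0, 0, 1], [0.005, -0.03, 0, 0, 0, 0, 1], [0.005, -0.03, 0, 0, 0, 0, 1], [0.005, -0.03, 0, 0, 0, 0, 1], [0.005, -0.03, 0, 0, 0, 0, 1], [0.005, -0.03, 0, 0, 0, 0, 1], [0.005, -0.03, 0, 0, 0, 0, 1], [0.005, -0.03, 0, 0, 0, 0, 1], [0.005, -0.03, 0, 0, 0, 0, 1], [0.005, -0.03, 0, 0, 0, 0, 1], [0.005, -0.03, 0, 0, 0, 0, 1]],
  ],
)

```text
clock: 43.75
position: [0.5147, -0.2274, 0.1755]
orientation: [[-0.998, 0.063, -0.001], [0.063, 0.998, 0.0], [0.001, 0.0, -1.0]]
wrist_force: [-0.4, 0.1, -0.4]
grip_width: 0.156
```

Emit:
step_arm(
  motion=[
    [[0.005, -0.03, 0, 0, 0, 0, 1], [0.005, -0.03, 0, 0, 0, 0, 1], [0.006, -0.011, 0, 0, 0, 0, 1], [0, 0, 0, 0, 0, 0, 1], [0, 0, 0, 0, 0, 0, 1], [0, 0, 0, 0, 0, 0, 1]],
  ],
)

```text
clock: 44.35
position: [0.5314, -0.2954, 0.176]
orientation: [[-0.998, 0.061, -0.0], [0.061, 0.998, 0.001], [0.0, 0.001, -1.0]]
wrist_force: [0.1, -0.3, 0.5]
grip_width: 0.157
```

Run:
```python
from h import *
go(tr(0,OFF[4],0)[:2],86.36); held(cams.camera('wrist'),4)
```

```text
t 44.4 pos [ 0.5314 -0.2954  0.176 ] d [-0.0048 -0.0013] turn -0.14 tilt [-0.     0.001] j7 2.18 w 0.157 F [ 0.1 -0.3  0.5]
held centre [ 0.5292 -0.2947] L 0.088 W 0.015 capdir 177.23 lateral 0.0005
```

Emit:
step_arm(
  motion=[
    [[-0.005, -0.0015, -0.03, 0, 0, 0, 1], [0, 0, -0.03, 0, 0, 0, 1], [0, 0, -0.02, 0, 0, 0, 1], [0, 0, -0.012, 0, 0, 0, 1], [0, 0, -0.008, 0, 0, 0, 1], [0, 0, -0.006, 0, 0, 0, 1], [0, 0, -0.004, 0, 0, 0, 1], [0, 0, 0, 0, 0, 0, 1]],
  ],
)

```text
clock: 45.2
position: [0.5267, -0.2982, 0.0664]
orientation: [[-0.998, 0.062, 0.001], [0.062, 0.998, 0.0], [-0.001, 0.0, -1.0]]
wrist_force: [-0.6, 0.4, 0.5]
grip_width: 0.156
```

Emit:
step_arm(
  motion=[
    [[0, 0, -0.004, 0, 0, 0, 1], [0, 0, -0.004, 0, 0, 0, 1], [0, 0, -0.003, 0, 0, 0, 1], [0, 0, -0.0015, 0, 0, 0, 1], [0, 0, 0, 0, 0, 0, 1]],
  ],
)

```text
clock: 45.7
position: [0.5272, -0.2979, 0.054]
orientation: [[-0.998, 0.062, 0.002], [0.062, 0.998, 0.0], [-0.002, 0.0, -1.0]]
wrist_force: [3.2, 2.5, 0.5]
grip_width: 0.159
```

Emit:
step_arm(
  motion=[
    [[0, 0, -0.0015, 0, 0, 0, 1], [0, 0, -0.001, 0, 0, 0, 1], [0, 0, 0, 0, 0, 0, 1]],
  ],
)

```text
clock: 46.0
position: [0.5266, -0.2977, 0.051]
orientation: [[-0.998, 0.062, 0.0], [0.062, 0.998, 0.001], [-0.0, 0.001, -1.0]]
wrist_force: [3.9, 3.9, 0.5]
grip_width: 0.162
```

Emit:
step_arm(
  motion=[
    [[0, 0, -0.001, 0, 0, 0, 1], [0, 0, -0.001, 0, 0, 0, 1], [0, 0, 0, 0, 0, 0, 1]],
  ],
)

```text
clock: 46.3
position: [0.5271, -0.2978, 0.0506]
orientation: [[-0.998, 0.062, 0.002], [0.062, 0.998, 0.001], [-0.002, 0.001, -1.0]]
wrist_force: [-1.8, 8.0, 15.6]
grip_width: 0.158
```

Emit:
step_arm(
  motion=[
    [[0, 0, -0.001, 0, 0, 0, 1], [0, 0, 0, 0, 0, 0, 1]],
  ],
)

```text
clock: 46.5
position: [0.5279, -0.2979, 0.0505]
orientation: [[-0.998, 0.062, 0.003], [0.062, 0.998, 0.001], [-0.003, 0.001, -1.0]]
wrist_force: [-1.1, 9.4, 22.7]
grip_width: 0.155
```

Emit:
step_arm(
  motion=[
    [[0, 0, 0.002, 0, 0, 0, 0.3], [0, 0, 0, 0, 0, 0, 0.3], [0, 0, 0, 0, 0, 0, 0.3], [0, 0, 0.03, 0, 0, 0, 0.3], [0, 0, 0.04, 0, 0, 0, 0.3], [0, 0.02, 0.04, 0, 0, 0, 0.3], [-0.015, 0.03, 0.04, 0, 0, 0, 0.5], [-0.015, 0.03, 0.03, 0, 0, 0, 0.5], [-0.015, 0.03, 0.02, 0, 0, 0, 0.5], [-0.015, 0.01, 0.02, 0, 0, 0, 0.5], [0, 0, 0, 0, 0, 0, 0.5], [0, 0, 0, 0, 0, 0, 0.5]],
  ],
)

```text
clock: 47.7
position: [0.4669, -0.1796, 0.2684]
orientation: [[-0.998, 0.062, 0.001], [0.062, 0.998, 0.001], [-0.001, 0.001, -1.0]]
wrist_force: [-0.5, -1.0, 0.1]
grip_width: 0.251
```

```bash
cat > chk.py <<'E'
from h import *
import sys
c=cams.camera('wrist'); s=readout.observe(); print(s['position'].round(4))
back=float(sys.argv[2]) if len(sys.argv)>2 else 0
for i in range(5):
    q=proj(c,tr(back,OFF[i],AX[i]))[0]
    t=min(tubes(c,AX[i]),key=lambda k:np.hypot(*(k[5]-q)))
    d=t[0]-RAIL; print(i+1,'x %.4f y err %.4f'%(d@ex,d@ey-OFF[i]),'L %.3f W %.3f'%(t[2],t[3]),'ang %.2f'%(np.degrees(np.arctan2(t[1][1],t[1][0]))%360-176.36))
cv2.imwrite(sys.argv[1],c['pixels'][...,::-1])
E
python3 chk.py pics/w8.png
```

```text
[ 0.4668 -0.1799  0.2678]
1 x 0.0041 y err 0.0010 L 0.123 W 0.032 ang -0.55
2 x -0.0169 y err 0.0014 L 0.078 W 0.027 ang 3.99
3 x 0.0057 y err 0.0001 L 0.112 W 0.023 ang -0.46
4 x -0.0094 y err -0.0006 L 0.080 W 0.019 ang -2.34
5 x 0.0027 y err -0.0008 L 0.091 W 0.016 ang -0.75
```

View pics/w8.png

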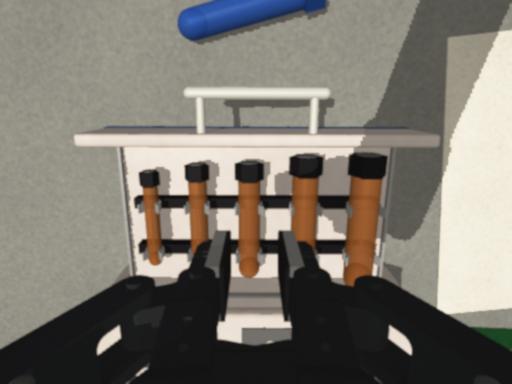

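All five tubes sit in their clips in size order, caps towards the handle. The bar is seen at (185–329, 92). The fingers half hide tubes 2 and 4, which explains their odd numbers. Next I turn back to the handle.

Emit:
step_arm(
  motion=[
    [[-0.005, 0, 0, 0, 0, -8.5, 0.2], [-0.005, 0, 0, 0, 0, -8.5, 0.2], [-0.005, 0, 0, 0, 0, -8.5, 0.2], [-0.005, 0, 0, 0, 0, -8.5, 0.2], [-0.01, 0, 0, 0, 0, -8.5, 0.2], [-0.01, 0, 0, 0, 0, -8.5, 0.2], [-0.01, 0, 0, 0, 0, -8.5, 0.2], [-0.01, 0, 0, 0, 0, -8.5, 0.2], [-0.01, 0, 0, 0, 0, -8.5, 0.2], [-0.01, 0, 0, 0, 0, -8.5, 0.2], [0, 0, 0, 0, 0, -5, 0.2], [0, 0, 0, 0, 0, 0, 0.2]],
  ],
)

```text
clock: 48.95
position: [0.3865, -0.1803, 0.2675]
orientation: [[0.066, 0.998, -0.002], [0.998, -0.066, -0.0], [-0.0, -0.002, -1.0]]
wrist_force: [0.1, 0.3, 0.1]
grip_width: 0.4
```

Emit:
step_arm(
  motion=[
    [[0, 0, -0.02, 0, 0, 0, 0.2], [0, 0, -0.02, 0, 0, 0, 0.2], [0, 0, 0, 0, 0, 0, 0.2], [0, 0, 0, 0, 0, 0, 0.2]],
  ],
)

```text
clock: 49.35
position: [0.3868, -0.1798, 0.2285]
orientation: [[0.062, 0.998, -0.001], [0.998, -0.062, -0.0], [-0.001, -0.001, -1.0]]
wrist_force: [0.1, 0.3, 0.0]
grip_width: 0.4
```

```bash
python3 chk.py pics/w9.png
python3 - <<'E'
from h import *
go((.3875,-.1715),-3.64)
E
```

```text
[ 0.3872 -0.1799  0.229 ]
1 x 0.0079 y err 0.0010 L 0.120 W 0.032 ang -0.09
2 x 0.0084 y err 0.0003 L 0.122 W 0.027 ang -0.09
3 x 0.0089 y err -0.0005 L 0.112 W 0.023 ang -0.69
4 x 0.0028 y err -0.0009 L 0.101 W 0.021 ang -1.16
5 x 0.0049 y err -0.0013 L 0.094 W 0.017 ang -1.59
t 49.4 pos [ 0.3872 -0.1799  0.229 ] d [0.0003 0.0084] turn -0.10 tilt [-0.    -0.001] j7 0.16 w 0.398 F [-0.3  0.2  0. ]
```

View pics/w9.png

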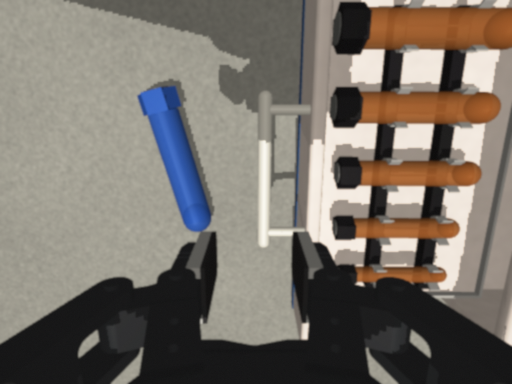

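Run:
```python
from h import *
c=cams.camera('wrist')
for i,px in ((1,(500,108)),(2,(481,174)),(3,(460,229)),(4,(446,275))):
    p=cast(c,px,AX[i])[0]; x=(p[:2]-RAIL)@ex; C=c['extrinsics'][:3,3]; th=np.arctan2((p[:2]-C[:2])@ex,C[2]-AX[i])
    r=DIA[i]/2; print(i+1,'mid x %.4f'%(x-r*(1/np.cos(th)-1)-(.135-.01*i)/2))
go((.3875,-.1715),-3.64)
p=cast(c,[(265,93),(263,246)],.1); print('handle',p.round(4),p.mean(0).round(4))
t=cams.camera('top'); print(proj(t,tr(0,0,.06)))
for i in range(5):
    q=proj(t,tr(0,OFF[i],AX[i]))[0]; k=min(tubes(t,AX[i]),key=lambda k:np.hypot(*(k[5]-q))); d=k[0]-RAIL
    print('top',i+1,'x %.4f y err %.4f L %.3f'%(d@ex,d@ey-OFF[i],k[2]))
```

```text
2 mid x 0.0084
3 mid x 0.0092
4 mid x 0.0054
5 mid x 0.0059
t 49.5 pos [ 0.3874 -0.1799  0.2292] d [0.0001 0.0084] turn -0.09 tilt [ 0.001 -0.   ] j7 0.16 w 0.401 F [-0.1 -0.6  0.5]
handle [[ 0.4005 -0.1087  0.1   ]
 [ 0.392  -0.2376  0.1   ]] [ 0.3963 -0.1732  0.1   ]
[[355.42657643 165.76979118]]
top 1 x 0.0110 y err -0.0016 L 0.130
top 2 x 0.0059 y err -0.0019 L 0.122
top 3 x 0.0071 y err -0.0019 L 0.112
top 4 x 0.0011 y err -0.0021 L 0.103
top 5 x 0.0130 y err -0.0028 L 0.076
```

Run:
```python
from h import *
k=.64
c2=dict(np.load('w2.npz'))
print('w2 handle', ((cast(c2,np.array([(211,240),(220,380)])*k,.1)[:,:2]-RAIL)@np.c_[ex,ey]).round(4).tolist())
c=cams.camera('wrist'); print('now handle',((cast(c,[(264,150),(263,220)],.1)[:,:2]-RAIL)@np.c_[ex,ey]).round(4).tolist())
g=cv2.cvtColor(c['pixels'],cv2.COLOR_RGB2GRAY)
for v in (69,70,140,141,143,203,204,205,253,254):
    d=np.where(g[v]<75)[0]; d=d[(d>360)&(d<470)]
    if len(d)==0: continue
    x=(cast(c,np.c_[d,np.full(len(d),v)],.048)[:,:2]-RAIL)@ex
    f=x[x<.003]; b=x[x>.003]; print(v,[ (w.min().round(4),w.max().round(4),len(w)) if len(w) else None for w in(f,b)])
```

```text
w2 handle [[-0.1475, 0.0535], [-0.1493, -0.0418]]
now handle [[-0.1377, 0.0191], [-0.138, -0.0413]]
69 [(np.float64(-0.0294), np.float64(-0.0148), 17), (np.float64(0.0243), np.float64(0.0416), 20)]
70 [(np.float64(-0.0293), np.float64(-0.0147), 17), (np.float64(0.0245), np.float64(0.0418), 20)]
140 [(np.float64(-0.0296), np.float64(-0.0151), 16), (np.float64(0.0243), np.float64(0.0416), 19)]
141 [(np.float64(-0.0295), np.float64(-0.015), 16), (np.float64(0.0244), np.float64(0.0408), 18)]
143 [(np.float64(-0.0293), np.float64(-0.0148), 16), (np.float64(0.0247), np.float64(0.0411), 18)]
203 [(np.float64(-0.0295), np.float64(-0.0143), 16), (np.float64(0.0241), np.float64(0.0413), 18)]
204 [(np.float64(-0.0294), np.float64(-0.0142), 16), (np.float64(0.0232), np.float64(0.0414), 19)]
205 [(np.float64(-0.0303), np.float64(-0.0141), 17), (np.float64(0.0234), np.float64(0.0416), 19)]
253 [(np.float64(-0.0297), np.float64(-0.0149), 15), (np.float64(0.023), np.float64(0.042), 19)]
254 [(np.float64(-0.0295), np.float64(-0.0148), 15), (np.float64(0.0232), np.float64(0.0422), 19)]
```

The tray has crept in about 7 mm from the pressing, to roughly 0.168 m out, which is above the 0.14 m needed. Relative to the clips the tubes are then within about ±2 mm along x (tube 1 about 4 mm) and within 3 mm in y, inside tolerance. I grip the handle at (0.396, -0.173).

Emit:
step_arm(
  motion=[
    [[0.009, 0.007, -0.02, 0, 0, 0, 0.2], [0, 0, -0.03, 0, 0, 0, 0.2], [0, 0, -0.03, 0, 0, 0, 0.2], [0, 0, -0.03, 0, 0, 0, 0.2], [0, 0, -0.02, 0, 0, 0, 0.2], [0, 0, -0.013, 0, 0, 0, 0.2], [0, 0, 0, 0, 0, 0, 0.2], [0, 0, 0, 0, 0, 0, 1], [0, 0, 0, 0, 0, 0, 1], [0, 0, 0, 0, 0, 0, 1], [0, 0, 0, 0, 0, 0, 1]],
  ],
  grip_force=40,
)

```text
clock: 50.65
position: [0.3966, -0.1727, 0.0865]
orientation: [[0.063, 0.998, 0.002], [0.998, -0.063, 0.0], [0.0, 0.002, -1.0]]
wrist_force: [-2.5, 0.4, 6.9]
grip_width: 0.11
```

Emit:
step_arm(
  motion=[
    [[0.006, -0.0004, 0, 0, 0, 0, 1], [0.012, -0.0008, 0, 0, 0, 0, 1], [0.014, -0.0009, 0, 0, 0, 0, 1], [0.014, -0.0009, 0, 0, 0, 0, 1], [0.014, -0.0009, 0, 0, 0, 0, 1], [0.014, -0.0009, 0, 0, 0, 0, 1], [0.014, -0.0009, 0, 0, 0, 0, 1], [0.014, -0.0009, 0, 0, 0, 0, 1], [0.014, -0.0009, 0, 0, 0, 0, 1], [0.014, -0.0009, 0, 0, 0, 0, 1], [0.014, -0.0009, 0, 0, 0, 0, 1], [0, 0, 0, 0, 0, 0, 1]],
  ],
)

```text
clock: 51.85
position: [0.5425, -0.1823, 0.0866]
orientation: [[0.062, 0.998, 0.003], [0.998, -0.062, -0.002], [-0.001, 0.004, -1.0]]
wrist_force: [2.6, -0.4, 3.5]
grip_width: 0.111
```

Emit:
step_arm(
  motion=[
    [[0.008, -0.0005, 0, 0, 0, 0, 1], [0.006, -0.0004, 0, 0, 0, 0, 1], [0.004, -0.0003, 0, 0, 0, 0, 1], [0.003, 0, 0, 0, 0, 0, 1], [0, 0, 0, 0, 0, 0, 1]],
  ],
)

```text
clock: 52.35
position: [0.5616, -0.1835, 0.0866]
orientation: [[0.063, 0.998, 0.002], [0.998, -0.063, -0.0], [-0.0, 0.002, -1.0]]
wrist_force: [0.6, -2.5, 5.4]
grip_width: 0.109
```

Emit:
step_arm(
  motion=[
    [[0.002, 0, 0, 0, 0, 0, 1], [0.002, 0, 0, 0, 0, 0, 1], [0.001, 0, 0, 0, 0, 0, 1], [0, 0, 0, 0, 0, 0, 1]],
  ],
)

```text
clock: 52.75
position: [0.5621, -0.1835, 0.0864]
orientation: [[0.064, 0.998, -0.007], [0.998, -0.064, 0.003], [0.002, -0.007, -1.0]]
wrist_force: [-22.3, 3.2, 25.7]
grip_width: 0.107
```

The hard stop is at x = 0.562. That is 0.175 m from the out-stop, so the tray is shut. I release, rise and check.

Emit:
step_arm(
  motion=[
    [[-0.002, 0, 0, 0, 0, 0, 0.25], [-0.001, 0, 0, 0, 0, 0, 0.25], [0, 0, 0, 0, 0, 0, 0.25], [0, 0, 0, 0, 0, 0, 0.25], [0, 0, 0.03, 0, 0, 0, 0.25], [0, 0, 0.04, 0, 0, 0, 0.25], [0, 0, 0.04, 0, 0, 0, 0.25], [0, 0, 0.04, 0, 0, 0, 0.25], [-0.02, 0, 0.03, 0, 0, 0, 0.25], [-0.02, 0, 0.02, 0, 0, 0, 0.25], [0, 0, 0, 0, 0, 0, 0.25], [0, 0, 0, 0, 0, 0, 0.25]],
  ],
)

```text
clock: 53.95
position: [0.5232, -0.1827, 0.2856]
orientation: [[0.062, 0.998, 0.001], [0.998, -0.062, 0.001], [0.001, 0.001, -1.0]]
wrist_force: [0.2, -0.0, 0.3]
grip_width: 0.377
```

Run:
```python
from h import *
go((0,0),-3.64)
c=cams.camera('wrist'); cv2.imwrite('pics/w10.png',c['pixels'][...,::-1])
for x in (-.047,): print('shut handle predicted px',proj(c,np.r_[np.array([.562,-.1835])-.06*ey,.1]),proj(c,np.r_[np.array([.562,-.1835])+.06*ey,.1]))
```

```text
t 54.0 pos [ 0.5232 -0.1827  0.2856] d [-0.5232  0.1827] turn -0.09 tilt [0.001 0.001] j7 0.30 w 0.377 F [ 0.2 -0.   0.3]
shut handle predicted px [[290.43493868 224.39468545]] [[294.32694337 105.6079564 ]]
```

View pics/w10.png

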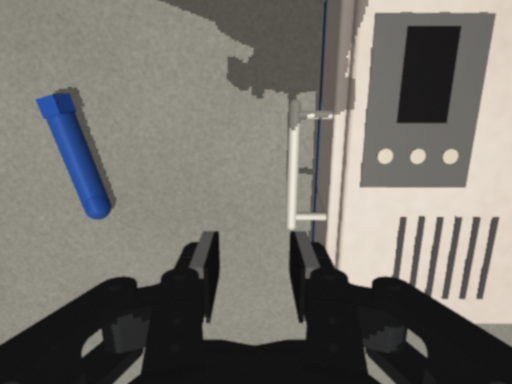

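The bar is at (293, 100–225), where the shut tray should put it, and the panel is flush with the housing. The arm is clear of everything, so I hand the job in.

```bash
python3 -c "
from workcell import bot; print(bot.finish_job())"
```

```text
the job is handed in; nothing more can be done
None
```

I pulled the tray out to its stop and clicked all five tubes into the clip pairs of their own size, thickest on the left and caps towards the handle. I then pushed the tray shut, backed the arm off and handed the job in at about 54 s. No verdict was reported.

**Tubes:** Each tube was pressed until the force rose against a hard stop (about 17–25 N) at the height expected for home. Before shutting the tray, the cameras showed the tubes sideways within about 1.3 mm by the wrist camera and up to 2.8 mm by the top camera, and turned less than 1.6°.

**Along the clips:** The raw readings were up to 9 mm by the wrist camera, and 11–13 mm for tubes 1 and 5 in the top view; tube 5's reading was cut short by the arm. Pressing had pushed the tray in by about 7–10 mm (rails 7, handle 10). Taking off 7 mm leaves tubes 2–5 within about 2 mm along the clips. Tube 1, checked only in the top view, is at about 4 mm.

**Tray:** It reached a hard stop 0.175 m in from the out-stop. The last wrist picture shows the bar where it should be when shut, with the gripper clear above it.

**Not checked:** I did not look at the tubes again after shutting the tray, and I did not re-measure the tip box; the arm never went near it.

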